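Fit the keyed vial block into the dry-bath heater and close its cover

ROBOT

A 6-joint arm with a two-finger parallel gripper is mounted at the origin on the work surface. World frame = base frame: x ahead of the robot, y to its left, z up, the work surface at z = 0. Lengths are in m, angles in degrees, forces in N, time in s.
With the tool pointing down it reaches from about 0.25 to 0.775 m from the base axis. Payload 4 kg.
Tool frame: the origin (TCP) lies midway between the tips of the shut fingers; the grasp point (between the pads) lies 19 mm behind it; y points along the fingers, z is the direction in which the jaws open and shut, and the axes are right-handed (so a half turn about y gives the same grasp; the last joint's range is limited). The gripper opens to 85 mm and grips with 20 to 120 N. Pads are 22 mm wide; open, the fingers measure 114 mm over their backs; the gripper's body (76 mm by 85 mm) begins 54 mm behind the grasp point. The pads swing forward as they close: fully open they stand 13 mm farther back than shut.
Start: joints at [-80.678, 4.996, 78.535, -0, 96.463, -5.907], TCP at [0.144, -0.531, 0.231] pointing down, gripper open.
Joint ranges: [-177.83, 177.83], [-43.37, 116.18], [15.69, 146.23], [-61.86, 241.86], [9.47, 152.12], [-147.06, 147.06]. Speed limits (degrees/s): [159.86, 159.86, 180, 180, 180, 180].

INTERFACE

Orientations are given as a 3x3 rotation matrix whose columns are the frame's x, y, z axes.
In Python, from workcell import bot gives the robot as it stands.
- The arm moves only by the shell command python3 -m pendant 'ROWS' [OPENING] [FORCE]. ROWS is text: rows parted by semicolons, each of 4 numbers parted by spaces: the shift along the tool's x, y, z in cm, then the turn about the tool's y in rad. In form: tx ty tz spin; .... A call has 1 to 12 rows; each row shifts and turns the commanded pose from where the row before left it, along the tool's axes as they then stand; what a row does not reach is not made up. A row lasts 1/10 s, in which the tool goes at most 50 mm and 8.59 degrees, less where a joint would pass 70% of its speed; a pose out of reach is approached as far as the arm can. A call is refused whole if a number of a shift passes 5 or a number of a turn 0.15, either way. A call with a gripper value outside its range is refused whole. OPENING is the opening in per cent of the stroke, from 0 (shut) to 100 (fully open), set as the call begins (- or left out, the last holds). The fingers move at their own pace and stop on an object; FORCE is the grip in N (left out, the last holds). Time passes only in rows, so rows that do not move let the fingers close. It gives the time, the measured TCP pose, the force and the opening at its end, in the units of the state.
- bot.observe(): the state, without advancing time (a new reading comes with each control period).
- bot.snapshot(name): name is "side" or "top"; returns a dict with "frame" (384x512x3 uint8, red, green, blue), "camera_matrix" (3x3 intrinsics, pixels), "pose" (4x4, takes a point from camera to world coordinates). Camera axes: x right, y down, z forward; pixel columns grow to the right and rows downward; lengths in m; the calibration is good to about 2 mm. A picture is of the moment at which its call begins. There is no depth.
- bot.close_job(): hands the job in, once; it reports no verdict.
The state is a dict: "time_s": time; "q": joint angles; "joint_velocities": joint speeds; "joint_efforts": joint torques, N m; "position": TCP position; "orientation": TCP orientation; "wrist_force": force on the tool from outside, world axes, zero at the start; "ft_torque": the same for the moment, N m; "opening": finger opening in m.
Only numpy, scipy, OpenCV 4.12 (cv2) and the standard library are available. Lean on these libraries where they do the work, as an engineer would, in place of code of your own. Each camera call takes 0.05 s, during which the arm holds its last target.

TASK

Load the white dry-bath heater: turn the round aluminium vial block until its flat side (orange mark) matches the flat of the D-shaped pocket in the heater's well, and set it gently fully down in the pocket. Then close the well with the blue cover panel: hold it tilted, hook one of its two white-striped edges under the grey lip of the heater, and lower the opposite edge gently until the cover lies flat on its ledge. Let go of everything and leave the other things on the bench where they are.

Things in the scene. Friction and masses are not known exactly. Their poses are not given: they have to be found in the camera images.
- block_mid (a point): Loose vial block, on its axis, 36 mm above its underside; z up. Aluminium D-shaped cylinder, radius 44, 40 tall, 0.4-0.65 kg; one flat face on its +x side, 28 mm from the axis, orange stripe along it on top; lowest 3 mm tapered in by 2.5 mm. Black lifting bar on top centre: 14 thick (x), 50 long (y), from 40 to 72 mm above the underside. Starts on the bench, to be turned by 0.3 to 1.8 rad.
- pocket (a point): Centre of the floor of the D-shaped pocket in the heater (fixed), 30 mm above the bench; z up. Radius 45.5 mm, flat on the +x side 29.5 mm from the centre (orange stripe beside it), 24 mm deep, 1.5 mm play all round. It lies in the floor of a well 150 (x) by 130 mm (y), whose walls end 76 mm above the pocket floor. A block fully home rests on this floor, its axes along these.
- recess (a point): Centre of the cover's seat, level with the ledge round the top of the well (106 mm above the bench), 76 mm straight above the pocket, same axes. The seat spans x -87 to 87 and y -75 to 75 mm; curbs 8 mm high bound it at +x and both y sides, a wall and the lip at -x. Heater outside: 202 (x) by 170 (y) mm, white.
- lip (a point): Middle of the free edge of the heater's grey lip, at its underside: 73 mm from the seat centre towards -x (robot's side), 13 mm above the ledge; same axes as the recess. The lip runs along y and hangs 14 mm over the seat, 6 mm thick, a solid wall behind it at x = -87 mm of the seat.
- cover_mid (a point): Loose blue cover, above the panel's centre, 19 mm over its underside; z up. Panel 170 (x) by 144 (y) by 6 mm, white stripes on its edges at x = -85 and 85. White handle bar across the top centre: 14 thick (x), 70 long (y), 6 to 38 mm above the underside. 0.22 kg, same either way round. Starts flat on the bench. It only enters its seat tilted, lip-side edge first; closed, its x is along the seat's x.
- edge_a (a point): Middle of the cover's striped edge at its x = -85 mm, half-way through the panel's thickness (3 mm above the underside).
- edge_b (a point): Middle of the cover's other striped edge, at its x = +85 mm, 3 mm above the underside.
- tipbox_mid (a point): Middle of the orange box of yellow tips, 85 by 120 by 68 mm tall: leave alone. The point is 34 mm above its underside.
- rack_mid (a point): Middle of the white rack of black-capped vials, 100 by 190 by 70 mm tall: leave alone. The point is 35 mm above its underside.
- vial_mid (a point): Middle of the small jar with a green cap, 44 mm across and 70 mm tall: leave alone. The point is 35 mm above its underside.
Not all that is in view belongs to the job. There is more than one size of the part that bears block_mid; the job needs the largest.

How it is judged:
By the outcome, as a careful person would: the job done as asked, in the order asked, and still so for the second after the job is handed in, with the robot touching nothing.
It also fails if it takes over 72 s, if anything falls off the work surface, if the arm or the gripper's body presses on something with over 40 N, if the wrist force passes 120 N, or if a joint passes its speed limit or range.

## Working session

There is one attempt and no reset: what is moved stays moved. The work goes in short steps, Python scripts to look and compute and a shell command to move; the robot and the scene stay as the last step left them, time stands still between calls to the robot, and variables do not carry over. Pictures are saved under pics/ and viewed, and the job is handed in when it is done.

```bash
mkdir -p pics; ls; python3 - <<'E'
from workcell import bot
import cv2,numpy as np
s=bot.observe()
for k,v in s.items(): print(k,np.round(v,4).tolist())
for n in("side","top"):
    d=bot.snapshot(n); cv2.imwrite(f"pics/{n}0.png",d["frame"][:,:,::-1]); print(n,np.round(d["camera_matrix"],2).tolist(),np.round(d["pose"],4).tolist())
E
```

```text
pics
time_s 0.0
q [-80.6778, 5.0388, 78.6273, 0.0005, 96.4631, -5.9067]
joint_velocities [-0.0169, 0.02, 0.0591, -0.0068, 0.002, 0.0522]
joint_efforts [0.0003, -35.1873, -31.3269, -0.0002, 0.0108, -0.0]
position [0.1444, -0.5302, 0.2301]
orientation [[-0.9649, -0.0004, 0.2627], [-0.2627, 0.0022, -0.9649], [-0.0002, -1.0, -0.0022]]
wrist_force [-0.1351, 0.6969, 0.7009]
ft_torque [-0.0291, 0.0326, 0.0298]
opening 0.0856
side [[420.78, 0.0, 258.69], [0.0, 420.78, 184.92], [0.0, 0.0, 1.0]] [[-0.6735, -0.4816, 0.5608, -0.0722], [-0.7391, 0.4508, -0.5004, 0.6095], [-0.0118, -0.7515, -0.6596, 0.8589], [0.0, 0.0, 0.0, 1.0]]
top [[347.61, 0.0, 253.16], [0.0, 347.61, 192.29], [0.0, 0.0, 1.0]] [[0.0087, -0.9949, 0.1005, 0.4644], [-1.0, -0.0086, 0.0017, 0.0258], [-0.0008, -0.1005, -0.9949, 1.0641], [0.0, 0.0, 0.0, 1.0]]
```

View pics/top0.png

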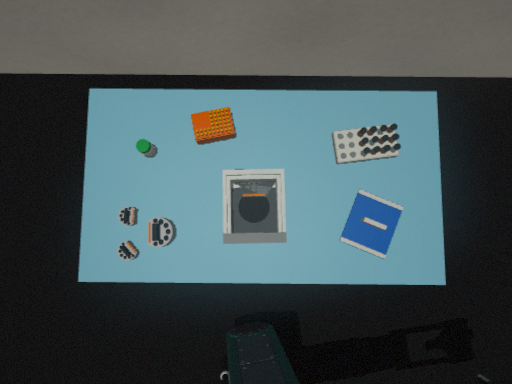

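View pics/side0.png

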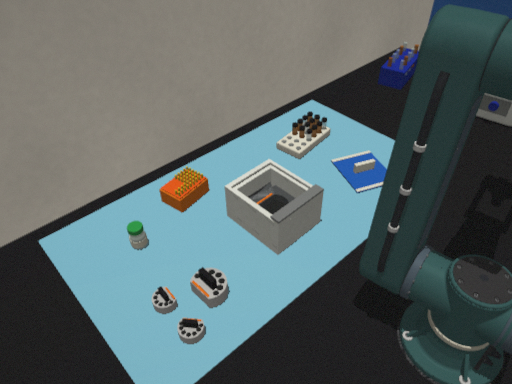

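Top view: heater near (254,205), the largest block at (160,232) with its orange flat on the left, the cover at (372,223). Enlarging them.

```bash
python3 - <<'E'
import cv2,numpy as np
t=cv2.imread("pics/top0.png"); s=cv2.imread("pics/side0.png")
def c(im,x,y,w,h,f): return cv2.resize(im[y:y+h,x:x+w],None,fx=f,fy=f,interpolation=cv2.INTER_CUBIC)
a=c(t,130,205,60,60,6);b=c(t,215,160,80,90,4);d=c(t,335,185,75,80,4.5)
cv2.imwrite("pics/z1.png",np.hstack([a,c(t,215,160,80,90,4)])) if a.shape[0]==b.shape[0] else None
cv2.imwrite("pics/z2.png",np.hstack([d,c(s,215,155,120,96,3.75)]))
cv2.imwrite("pics/z3.png",c(s,180,260,60,50,10))
E
```

```text
(no output)
```

View pics/z1.png

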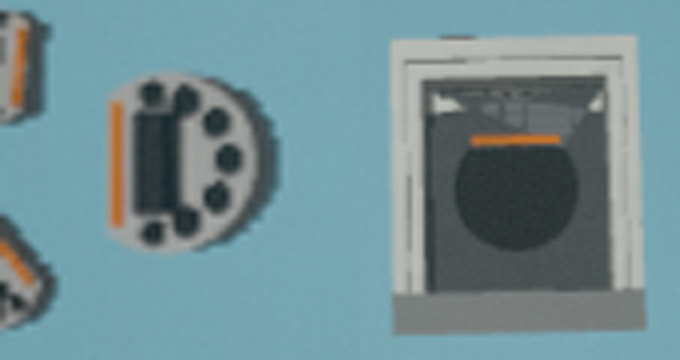

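View pics/z2.png

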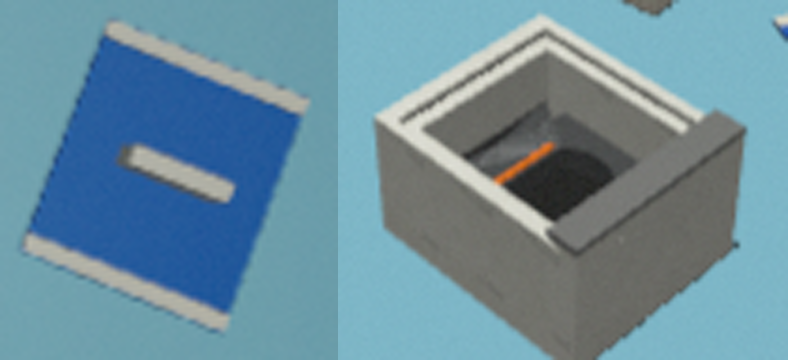

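View pics/z3.png

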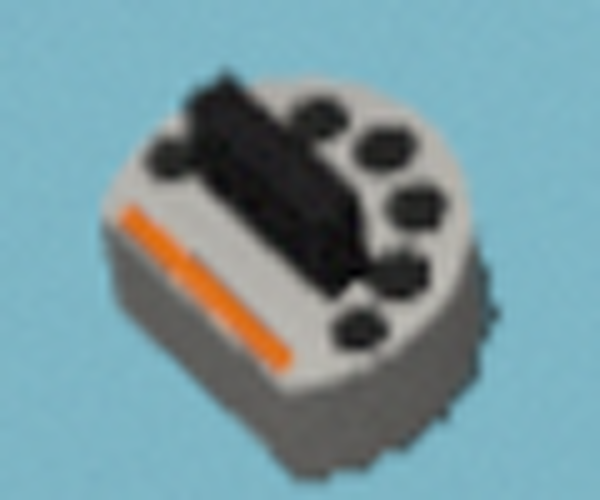

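```bash
cat > h.py <<'E'
import cv2,numpy as np
def ray(d,px,z):
    K,P=np.array(d["camera_matrix"]),np.array(d["pose"])
    px=np.atleast_2d(px).astype(float)
    v=np.c_[(px[:,0]-K[0,2])/K[0,0],(px[:,1]-K[1,2])/K[1,1],np.ones(len(px))]@P[:3,:3].T
    o=P[:3,3]; return o+v*((z-o[2])/v[:,2])[:,None]
def proj(d,p):
    K,P=np.array(d["camera_matrix"]),np.array(d["pose"])
    c=(np.atleast_2d(p)-P[:3,3])@P[:3,:3]; return c[:,:2]/c[:,2:]*[K[0,0],K[1,1]]+[K[0,2],K[1,2]]
F=8
def up(d,x,y,w,h):  # upsampled crop (BGR)
    im=d["frame"][y:y+h,x:x+w,::-1]
    return cv2.resize(np.ascontiguousarray(im),None,fx=F,fy=F,interpolation=cv2.INTER_CUBIC)
def topx(p,x,y): return (np.asarray(p,float).reshape(-1,2)+.5)/F-.5+[x,y]
def big(m,k=0):
    cs,_=cv2.findContours(m.astype(np.uint8),cv2.RETR_EXTERNAL,cv2.CHAIN_APPROX_NONE)
    return sorted(cs,key=cv2.contourArea)[-1-k].reshape(-1,2)
def orange(im):
    h=cv2.cvtColor(im,cv2.COLOR_BGR2HSV); return (h[...,0]<18)&(h[...,1]>140)&(h[...,2]>110)
def rect(w):  # min area rect in world xy, mm
    c,s,a=cv2.minAreaRect((w[:,:2]*1000).astype(np.float32)); return np.round(c,1),np.round(s,1),round(a,2)
E
python3 - <<'E'
from h import *
from workcell import bot
import pickle
D={n:bot.snapshot(n) for n in("top","side")}; pickle.dump(D,open("d0.pkl","wb"))
for n,boxes in dict(top=dict(block=(130,205,60,60),heat=(215,160,80,90),cover=(335,185,75,80)),side=dict(block=(180,260,60,50),heat=(215,155,120,96),cover=(325,145,70,50))).items():
    d=D[n]
    for k,b in boxes.items():
        im=up(d,*b); print(n,k)
        if k!="cover":
            m=orange(im); c=topx(big(m),*b[:2]); print(" stripe",rect(ray(d,c,.040 if k=="block" else .054)))
        if k=="block":
            hsv=cv2.cvtColor(im,cv2.COLOR_BGR2HSV)
            g=im.max(2)<60
            g=cv2.morphologyEx(g.astype(np.uint8),cv2.MORPH_OPEN,np.ones((9*F//4,9*F//4)))
            c=topx(big(g),*b[:2]); print(" bar",rect(ray(d,c,.072)))
        if k=="cover":
            hsv=cv2.cvtColor(im,cv2.COLOR_BGR2HSV)
            blue=(hsv[...,0]>105)&(hsv[...,0]<130)&(hsv[...,1]>150)
            w=(hsv[...,1]<75)
            for i in range(3):
                c=topx(big(w,i),*b[:2]); print(" white",rect(ray(d,c,.006)),rect(ray(d,c,.038)))
            c=topx(big(blue),*b[:2]); print(" blue",rect(ray(d,c,.006)))
        if k=="heat" and n=="top":
            w=im.min(2)>0
            hsv=cv2.cvtColor(im,cv2.COLOR_BGR2HSV); w=hsv[...,1]<60
            c=topx(big(w),*b[:2]); print(" outer",rect(ray(d,c,.114)))
            g=im.max(2)<50; g=cv2.morphologyEx(g.astype(np.uint8),cv2.MORPH_OPEN,np.ones((41,41)))
            p=ray(d,topx(big(g),*b[:2]),.054); print(" pocket",rect(p))
            q=p[p[:,0]<p[:,0].mean()]; A=np.c_[2*q[:,:2],np.ones(len(q))]; s=np.linalg.lstsq(A,(q[:,:2]**2).sum(1),rcond=None)[0]; print(s[:2],np.sqrt(s[2]+s[0]**2+s[1]**2))
E
```

```text
top block
 stripe (array([448.6, 331.3]), array([57.5,  3.7]), 2.24)
 bar (array([449.9, 298. ]), array([43.4,  8.7]), 3.18)
top heat
 stripe (array([559.9,  26.8]), array([ 6.3, 63.1]), 1.22)
 outer (array([524.9,  25.8]), array([205.3, 173.6]), 1.64)Traceback (most recent call last):
  File "<stdin>", line 28, in <module>
  File "h.py", line 17, in big
    return sorted(cs,key=cv2.contourArea)[-1-k].reshape(-1,2)
           ~~~~~~~~~~~~~~~~~~~~~~~~~~~~~~^^^^^^
IndexError: list index out of range
```

```bash
python3 - <<'E'
from h import *
import pickle
D=pickle.load(open("d0.pkl","rb"))
outs=[]
def circ(p):
    A=np.c_[2*p[:,:2],np.ones(len(p))]; s=np.linalg.lstsq(A,(p[:,:2]**2).sum(1),rcond=None)[0]; return np.round(1000*np.r_[s[:2],np.sqrt(s[2]+s[0]**2+s[1]**2)],1)
def robust(p):
    for _ in range(4):
        c=circ(p)/1000; r=np.abs(np.hypot(*(p[:,:2]-c[:2]).T)-c[2]); p=p[r<max(.0015,np.median(r)*2)]
    return circ(p),len(p)
d=D["top"]
for n,b in (("top",(130,205,60,60)),("side",(180,260,60,50))):
    d=D[n]; im=up(d,*b); hsv=cv2.cvtColor(im,cv2.COLOR_BGR2HSV)
    m=((hsv[...,1]<70)&(hsv[...,2]>115))|orange(im)
    m=cv2.morphologyEx(m.astype(np.uint8),cv2.MORPH_CLOSE,np.ones((9,9)))
    c=big(m); p=ray(d,topx(c,*b[:2]),.040); q=p[p[:,1]<.315]; print(n,"block circle",robust(q))
    g=im.max(2)<70; gc=cv2.morphologyEx(g.astype(np.uint8),cv2.MORPH_OPEN,np.ones((31,31))); cc=big(gc); print(" bar",rect(ray(d,topx(cc,*b[:2]),.072)))
    cv2.drawContours(im,[c.reshape(-1,1,2),cc.reshape(-1,1,2)],-1,(0,0,255),1); outs.append(cv2.resize(im,(400,360)))
n="top";d=D[n];b=(215,160,80,90);im=up(d,*b);print(np.percentile(im.max(2),[1,5,20,40]))
g=(im.max(2)<58).astype(np.uint8);g=cv2.morphologyEx(g,cv2.MORPH_OPEN,np.ones((31,31)));c=big(g);p=ray(d,topx(c,*b[:2]),.054);print("pocket",robust(p[p[:,0]<.535]),rect(p))
cv2.drawContours(im,[c.reshape(-1,1,2)],-1,(0,0,255),1); outs.append(cv2.resize(im,(400,450)))
n="side";d=D[n];b=(215,155,120,96);im=up(d,*b);m=orange(im);c=big(m);print("side stripe",rect(ray(d,topx(c,*b[:2]),.054)))
cv2.imwrite("pics/m1.png",np.hstack(outs[:2]));cv2.imwrite("pics/m2.png",outs[2])
E
```

```text
top block circle (array([449.9, 309.1,  45.4]), 380)
 bar (array([450.1, 303. ]), array([44.5, 18.5]), 2.06)
side block circle (array([449.2, 292.4,  33. ]), 480)
 bar (array([439.9, 310.9]), array([65.5, 27.9]), 2.53)
[ 54.  56.  85. 127.]
pocket (array([497.6,  37.3,  15.7]), 167) (array([498.1,  35.7]), array([31.1, 25.8]), 0.5)
side stripe (array([559.8,  24.3]), array([ 9.1, 58.9]), 1.42)
```

View pics/m1.png

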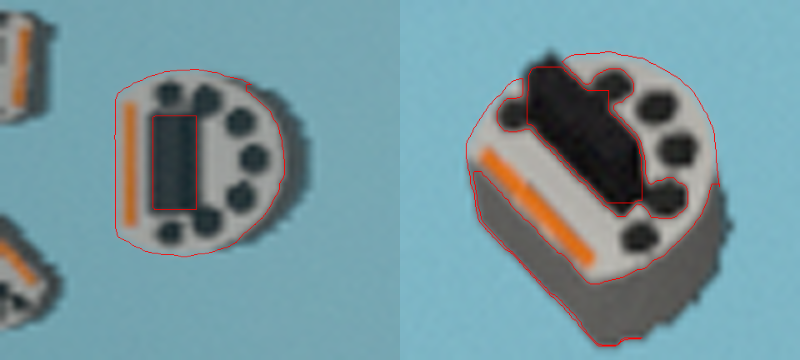

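View pics/m2.png

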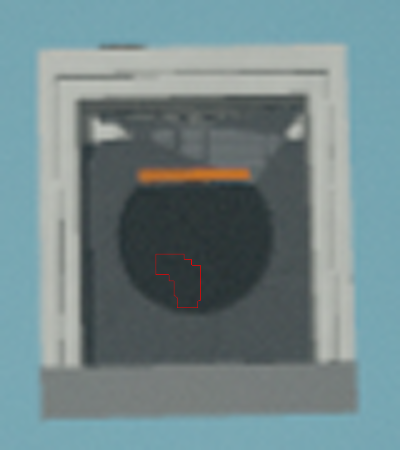

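```bash
python3 - <<'E'
from h import *
import pickle
D=pickle.load(open("d0.pkl","rb"))
def circ(p):
    A=np.c_[2*p[:,:2],np.ones(len(p))]; s=np.linalg.lstsq(A,(p[:,:2]**2).sum(1),rcond=None)[0]; return 1000*np.r_[s[:2],np.sqrt(s[2]+s[0]**2+s[1]**2)]
def robust(p):
    for _ in range(5):
        c=circ(p)/1000; r=np.abs(np.hypot(*(p[:,:2]-c[:2]).T)-c[2]); p=p[r<max(.0015,np.median(r)*2)]
    return np.round(circ(p),1),len(p)
d=D["top"]
# pocket
b=(215,160,80,90);im=up(d,*b);v=cv2.GaussianBlur(im,(0,0),4).max(2)
for th in(66,70,74):
    g=(v<th).astype(np.uint8);g=cv2.morphologyEx(g,cv2.MORPH_OPEN,cv2.getStructuringElement(2,(81,81)));c=big(g);p=ray(d,topx(c,*b[:2]),.054);print("pocket",th,robust(p[p[:,0]<.54]),rect(p))
cv2.drawContours(im,[c.reshape(-1,1,2)],-1,(0,0,255),2); o=cv2.resize(im,(400,450))
# pocket side
ds=D["side"];b=(215,155,120,96);im=up(ds,*b);v=cv2.GaussianBlur(im,(0,0),4).max(2);m=orange(im);c=big(m)
pix=np.round(proj(ds,[[.5,.026,.054],[.526,.026,.03]]),1);print(pix,[v[int((y-155)*8),int((x-215)*8)] for x,y in pix])
# block
b=(130,205,60,60);im=up(d,*b);hsv=cv2.cvtColor(im,cv2.COLOR_BGR2HSV)
m=((hsv[...,1]<70)&(hsv[...,2]>115))|orange(im);m=cv2.morphologyEx(m.astype(np.uint8),cv2.MORPH_CLOSE,np.ones((9,9)));p=ray(d,topx(big(m),*b[:2]),.040)
print("block extents",np.round(1000*p.min(0),1),np.round(1000*p.max(0),1)); q=p[(p[:,0]<.44)&(p[:,1]<.32)];print(robust(q))
f=p[(abs(p[:,0]-.449)<.025)&(p[:,1]>.31)];print("flat",np.mean(f,0)*1000,np.degrees(np.polyfit(f[:,0],f[:,1],1)[0]))
# heater sides top
b=(215,160,80,90);im=up(d,*b);hsv=cv2.cvtColor(im,cv2.COLOR_BGR2HSV);w=hsv[...,1]<60
p=ray(d,topx(big(w),*b[:2]),.114)
for s in(1,-1):
    f=p[(abs(p[:,0]-.53)<.07)&((p[:,1]-.026)*s>.06)];k=np.polyfit(f[:,0],f[:,1],1);print("yside",np.median(f[:,1])*1000,np.degrees(k[0]))
    f=p[(abs(p[:,1]-.026)<.06)&((p[:,0]-.525)*s>.06)];k=np.polyfit(f[:,1],f[:,0],1);print("xside",np.polyval(k,.026)*1000,-np.degrees(k[0]))
# cover
b=(335,185,75,80);im=up(d,*b);hsv=cv2.cvtColor(im,cv2.COLOR_BGR2HSV)
blue=(hsv[...,0]>105)&(hsv[...,1]>140)
wh=(hsv[...,1]<80)&(hsv[...,2]>90)
bl=cv2.morphologyEx(blue.astype(np.uint8),cv2.MORPH_CLOSE,np.ones((9,9)))
print("blue",rect(ray(d,topx(big(bl),*b[:2]),.006)))
print("all",rect(ray(d,topx(big(cv2.morphologyEx((blue|wh).astype(np.uint8),cv2.MORPH_CLOSE,np.ones((9,9)))),*b[:2]),.006)))
cs,_=cv2.findContours(wh.astype(np.uint8),0,1)
for c in cs:
    if cv2.contourArea(c)>2000: print("white",rect(ray(d,topx(c,*b[:2]),.006)),"h",rect(ray(d,topx(c,*b[:2]),.038)))
cv2.imwrite("pics/m3.png",np.hstack([o,cv2.resize(np.dstack([wh*255,bl*255,wh*0]).astype(np.uint8),(400,450))]))
E
```

```text
pocket 66 (array([524.1,  26. ,  44.1]), 435) (array([516.8,  25.9]), array([74.1, 88. ]), 0.5)
pocket 70 (array([524.1,  25.9,  44.9]), 440) (array([516.7,  25.7]), array([75.3, 89.5]), 1.27)
pocket 74 (array([524.1,  25.9,  45.6]), 446) (array([516.6,  25.6]), array([76.2, 91.1]), 1.83)
[[279.1 209.3]
 [272.4 210.6]] [np.uint8(57), np.uint8(39)]
block extents [404.2 263.4  40. ] [495.2 339.1  40. ]
(array([447.7, 307.9,  43.1]), 183)
flat [449.01368293 337.90988325  40.        ] 2.318990077866969
yside 112.62273986257321 1.5730761884088997
xside 626.7964602644845 1.4347647390072336
yside -60.232390684841306 1.6962329070610629
xside 422.77213936705226 1.8008937966118992
blue (array([ 480.8, -330.9]), array([142.9, 141.5]), 68.07)
all (array([ 480.8, -332.1]), array([149.3, 173.3]), 68.18)
white (array([ 407.4, -302.7]), array([149.3,  15.1]), 68.17) h (array([ 409.1, -292.8]), array([144.8,  14.7]), 68.17)
white (array([ 480.6, -338.8]), array([79.3, 18.3]), 68.23) h (array([ 480.1, -327.8]), array([76.9, 17.8]), 68.23)
white (array([ 553.6, -361.2]), array([149.2,  16.2]), 68.06) h (array([ 550.9, -349.5]), array([144.7,  15.7]), 68.06)
```

View pics/m3.png

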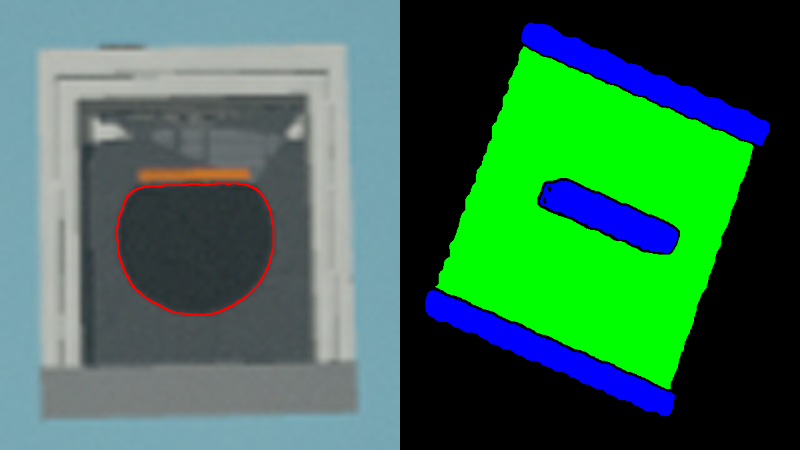

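```bash
python3 -m pendant '-1.5 0 -2.1 0; -2.865 0 -4.05 0; -2.865 0 -4.05 0; -2.865 0 -4.05 0; -2.865 0 -4.05 0; -2.865 0 -4.05 0; -2.865 0 -4.05 0; -2.865 0 -4.05 0; -2.865 0 -4.05 0; -2.865 0 -4.05 0; -2.865 0 -4.05 0; -2.865 0 -4.05 0' 60
python3 -m pendant '-2.865 0 -4.05 -0.14; 0 0 0 -0.14; 0 0 0 -0.14'
```

```text
time_s: 1.4
position: [0.3406, 0.0082, 0.2316]
orientation: [[-0.965, 0.002, 0.263], [-0.263, -0.001, -0.965], [-0.002, -1.0, 0.001]]
wrist_force: [1.9, -1.3, 0.8]
opening: 0.0511
time_s: 1.7
position: [0.3573, 0.0549, 0.2309]
orientation: [[-0.766, -0.001, 0.642], [-0.642, -0.0, -0.766], [0.001, -1.0, -0.001]]
wrist_force: [-0.1, 1.0, 0.7]
opening: 0.0513
```

```bash
python3 -m pendant '-3.885 0 -2.245 0; -3.885 0 -2.245 0; -3.885 0 -2.245 0; -3.885 0 -2.245 0; -3.885 0 -2.245 0; -3.885 0 -2.245 0; 0 0 0 -0.146; 0 0 0 -0.146; 0 0 0 -0.146; 0 0 0 -0.146; 0 0 0 -0.146; 0 0 0 -0.146'
python3 -m pendant '0 1 0 -0.146; 0 1 0 -0.146; 0 1 0 -0.146; 0 1 0 -0.146; 0 1 0 -0.146; 0 1 0 -0.146; 0 1 0 -0.146; 0 1 0 -0.146; 0 1 0 -0.146; 0 1 0 -0.146; 0 1 0 -0.146; 0 0 0 0'
python3 - <<'E'
from workcell import bot
import cv2,numpy as np
o=bot.observe();R=np.array(o['orientation']);print(np.degrees(np.arctan2(R[1,2],R[0,2])),o['position'],np.round(o['q'],1))
d=bot.snapshot("side");cv2.imwrite("pics/s1.png",cv2.resize(d["frame"][180:340,140:340,::-1],None,fx=4,fy=4)[:600])
E
```

```text
time_s: 2.9
position: [0.4525, 0.3046, 0.2309]
orientation: [[-0.003, -0.001, 1.0], [-1.0, -0.0, -0.003], [0.0, -1.0, -0.001]]
wrist_force: [1.2, 0.4, 0.3]
opening: 0.0512
time_s: 4.1
position: [0.4514, 0.304, 0.1192]
orientation: [[1.0, -0.004, -0.026], [0.026, -0.002, 1.0], [-0.004, -1.0, -0.002]]
wrist_force: [0.1, 0.2, -0.5]
opening: 0.0515
91.48627226212447 [0.4514295  0.30397386 0.11921933] [ 28.    7.2  88.9  -0.   84.  -63.5]
```

View pics/s1.png

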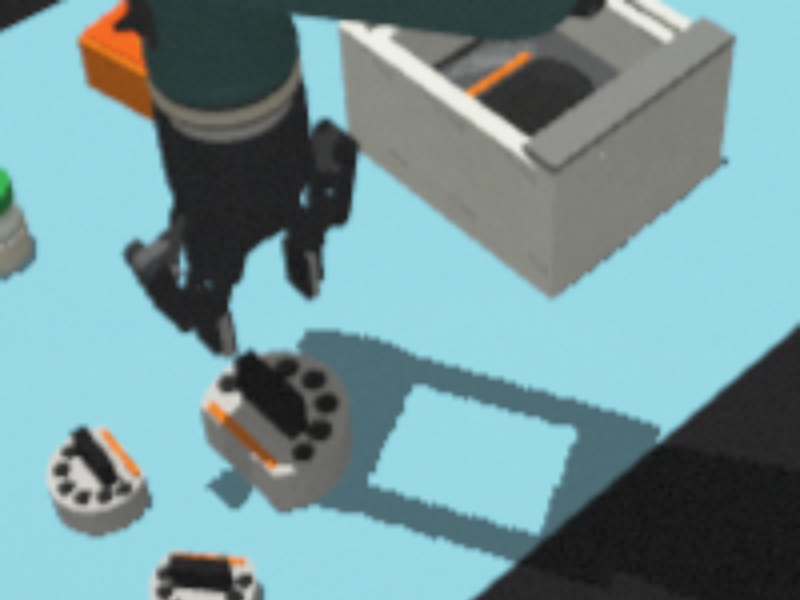

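The gripper is squarely above the block's bar, jaws either side, nothing else close.

```bash
python3 -m pendant '-0.18 1.5 0.4 -0.014; 0 2 0 0; 0 1.5 0 0; 0 1.3 0 0; 0 1 0 0; 0 0 0 0; 0 0 0 0'
python3 -m pendant '0 0 0 0; 0 0 0 0; 0 0 0 0; 0 0 0 0; 0 0 0 0; 0 0 0 0; 0 0 0 0; 0 0 0 0' 0 60
python3 -c "
from workcell import bot;import numpy as np
print(bot.observe()['wrist_force'],bot.observe()['q'])"
```

```text
time_s: 4.85
position: [0.4509, 0.3086, 0.0484]
orientation: [[0.999, 0.0, -0.04], [0.04, 0.0, 0.999], [0.0, -1.0, -0.0]]
wrist_force: [0.2, 0.5, -0.0]
opening: 0.0515
time_s: 5.65
position: [0.4513, 0.3084, 0.0491]
orientation: [[0.999, 0.002, -0.04], [0.04, -0.0, 0.999], [0.002, -1.0, -0.0]]
wrist_force: [0.3, -2.7, 4.9]
opening: 0.0128
[ 0.28966191 -2.70255882  4.91866849] [ 2.84334636e+01  1.06934848e+01  9.34640457e+01 -5.05192161e-02
  7.57698211e+01 -6.38524425e+01]
```

```bash
python3 -m pendant '0 -0.5 0 0; 0 -1.5 0 0; 0 -3 0 0; 0 -4 0 0; 0 -4 0 0; 0 -3 0 0; 0 0 0 0; 0 0 0 0'
python3 - <<'E'
from workcell import bot
import cv2,numpy as np
o=bot.observe();R=np.array(o['orientation']);print(np.degrees(np.arctan2(R[1,2],R[0,2])),o['position'],np.round(o['q'],1),o['wrist_force'],o['ft_torque'])
d=bot.snapshot("side");cv2.imwrite("pics/s2.png",cv2.resize(d["frame"][160:320,140:340,::-1],None,fx=4,fy=4)[:600])
E
```

```text
time_s: 6.45
position: [0.4502, 0.3086, 0.2075]
orientation: [[0.999, -0.001, -0.041], [0.041, -0.0, 0.999], [-0.001, -1.0, -0.0]]
wrist_force: [-0.4, -1.0, -6.6]
opening: 0.0125
92.32307311143441 [0.45017334 0.30861765 0.20745416] [ 28.5   4.8  81.4   0.   93.8 -63.9] [-0.35036822 -0.99108846 -6.5814366 ] [-0.00771914  0.03546382  0.00023697]
```

View pics/s2.png

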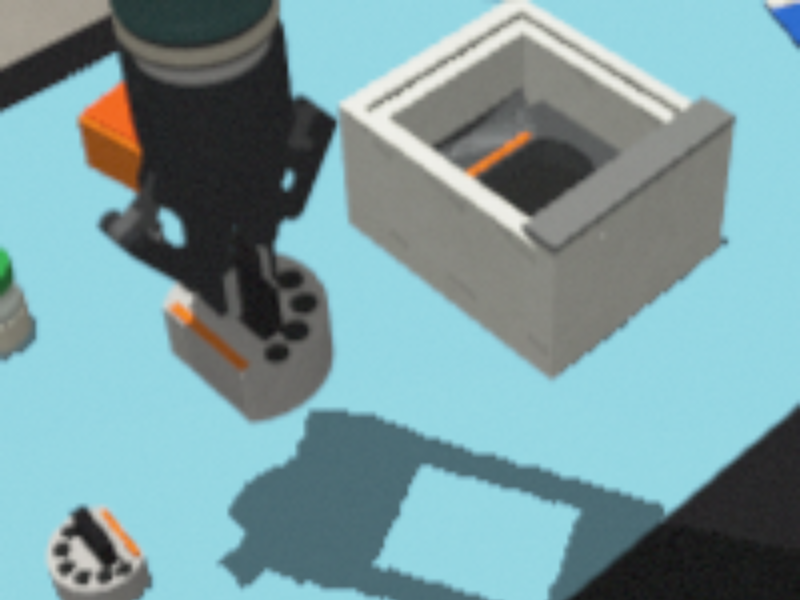

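```bash
python3 -m pendant '0.894 0 -4.096 0; 0.894 0 -4.096 0; 0.894 0 -4.096 0; 0.894 0 -4.096 0; 0.894 0 -4.096 0; 0.894 0 -4.096 0; 0.894 0 -4.096 0; 0 0 0 0.1439; 0 0 0 0.1439; 0 0 0 0.1439; 0 0 0 0.1439; 0 0 0 0.1439'
python3 -m pendant '0 0 0 0.1439; 0 0 0 0.1439; 0 0 0 0.1439; 0 0 0 0.1439; 0 0 0 0.1439; 0 0 0 0.1439; 0 0 0 0; 0 0 0 0; 0 0 0 0'
cat > look.py <<'E'
from workcell import bot
import cv2,numpy as np,sys
o=bot.observe();R=np.array(o['orientation']);print("jaw",np.round(np.degrees(np.arctan2(R[1,2],R[0,2])),2),np.round(o['position'],4),np.round(R,3).tolist(),np.round(o['wrist_force'],1),np.round(o['ft_torque'],2),np.round(o['q'],1),round(o['opening'],4),round(o['time_s'],2))
if len(sys.argv)>1:
    n,x,y,w,h,f,name=sys.argv[1:]
    x,y,w,h=map(int,(x,y,w,h));d=bot.snapshot(n);cv2.imwrite("pics/%s.png"%name,cv2.resize(np.ascontiguousarray(d["frame"][y:y+h,x:x+w,::-1]),None,fx=float(f),fy=float(f),interpolation=cv2.INTER_CUBIC))
    import pickle;pickle.dump(d,open("last_%s.pkl"%n,"wb"))
E
python3 look.py side 190 90 160 120 5 s3
```

```text
time_s: 7.7
position: [0.5229, 0.0247, 0.2041]
orientation: [[0.774, -0.008, 0.633], [-0.633, 0.001, 0.774], [-0.006, -1.0, -0.004]]
wrist_force: [-1.0, -0.4, -6.1]
opening: 0.0131
time_s: 8.6
position: [0.5241, 0.0246, 0.2068]
orientation: [[0.03, -0.003, 1.0], [-1.0, 0.0, 0.03], [-0.0, -1.0, -0.003]]
wrist_force: [-0.3, 1.0, -5.6]
opening: 0.0122
jaw 1.72 [0.5241 0.0246 0.2068] [[0.03, -0.003, 1.0], [-1.0, 0.0, 0.03], [-0.0, -1.0, -0.003]] [-0.3  1.  -5.6] [-0.01 -0.05 -0.02] [-3.5  2.2 84.2 -0.  93.7 -5.2] 0.0122 8.6
```

View pics/s3.png

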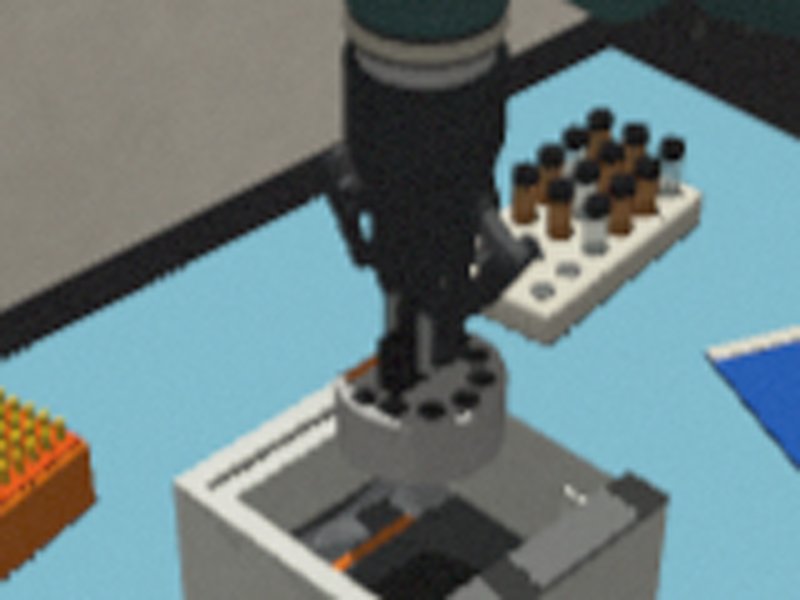

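```bash
python3 -m pendant '0 2 0.03 0; 0 2 0 0; 0 2 0 0; 0 2 0 0; 0 1 0 0; 0 0.5 0 0; 0 0 0 0; 0 0 0 0'
python3 look.py side 200 110 150 115 5 s4
```

```text
time_s: 9.45
position: [0.5258, 0.0245, 0.1145]
orientation: [[0.028, 0.002, 1.0], [-1.0, -0.0, 0.028], [0.0, -1.0, 0.002]]
wrist_force: [1.2, -0.6, -5.1]
opening: 0.0128
jaw 1.62 [0.5258 0.0245 0.1145] [[0.028, 0.002, 1.0], [-1.0, -0.0, 0.028], [0.0, -1.0, 0.002]] [ 1.2 -0.6 -5.1] [ 0.01 -0.03  0.02] [-3.5  5.  92.  -0.  82.9 -5.1] 0.0128 9.45
```

View pics/s4.png

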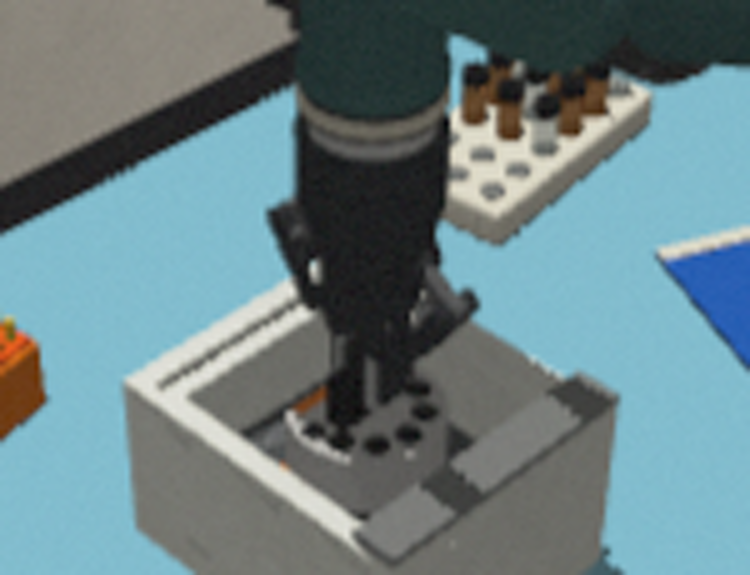

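```bash
python3 -m pendant '0 0.4 0 0; 0 0.4 0 0; 0 0.3 0 0; 0 0.2 0 0; 0 0 0 0; 0 0 0 0'; python3 look.py;python3 look.py
```

```text
time_s: 10.1
position: [0.525, 0.0246, 0.1002]
orientation: [[0.028, -0.0, 1.0], [-1.0, -0.0, 0.028], [0.0, -1.0, -0.0]]
wrist_force: [0.1, -0.2, -6.0]
opening: 0.0128
jaw 1.61 [0.525  0.0246 0.1002] [[0.028, -0.0, 1.0], [-1.0, -0.0, 0.028], [0.0, -1.0, -0.0]] [ 0.1 -0.2 -6. ] [0.02 0.01 0.04] [-3.5  5.6 93.1 -0.  81.4 -5.1] 0.0128 10.1
jaw 1.61 [0.525  0.0246 0.1002] [[0.028, -0.0, 1.0], [-1.0, -0.0, 0.028], [0.0, -1.0, -0.0]] [ 0.1 -0.2 -6. ] [0.02 0.01 0.04] [-3.5  5.6 93.1 -0.  81.4 -5.1] 0.0128 10.1
```

No contact and already ~3 mm below the rim. Continue in small steps.

```bash
python3 -m pendant '0 0.2 0 0; 0 0.2 0 0; 0 0 0 0'; python3 -m pendant '0 0.2 0 0; 0 0.2 0 0; 0 0 0 0'
```

```text
time_s: 10.4
position: [0.5248, 0.0246, 0.0959]
orientation: [[0.028, -0.001, 1.0], [-1.0, -0.0, 0.028], [0.0, -1.0, -0.001]]
wrist_force: [0.9, 0.5, -7.2]
opening: 0.0125
time_s: 10.7
position: [0.5247, 0.0246, 0.0918]
orientation: [[0.028, -0.001, 1.0], [-1.0, -0.0, 0.028], [0.0, -1.0, -0.001]]
wrist_force: [0.6, 0.3, -6.6]
opening: 0.0125
```

Going straight in. On to the floor (TCP ≈ 0.079).

```bash
python3 -m pendant '0 0.3 0 0; 0 0.3 0 0; 0 0.2 0 0; 0 0 0 0'; python3 -m pendant '0 0.15 0 0; 0 0.15 0 0; 0 0 0 0';  python3 -m pendant '0 0.1 0 0; 0 0.1 0 0; 0 0 0 0'
```

```text
time_s: 11.1
position: [0.5246, 0.0246, 0.0837]
orientation: [[0.028, -0.001, 1.0], [-1.0, -0.0, 0.028], [0.0, -1.0, -0.001]]
wrist_force: [0.2, 0.0, -5.4]
opening: 0.0123
time_s: 11.4
position: [0.5249, 0.0246, 0.081]
orientation: [[0.028, -0.0, 1.0], [-1.0, -0.0, 0.028], [0.0, -1.0, -0.0]]
wrist_force: [-1.1, -0.4, -6.1]
opening: 0.0127
time_s: 11.7
position: [0.5251, 0.0246, 0.0793]
orientation: [[0.028, 0.0, 1.0], [-1.0, -0.0, 0.028], [0.0, -1.0, 0.0]]
wrist_force: [0.5, -0.3, -6.1]
opening: 0.0128
```

```bash
python3 -m pendant '0 0.07 0 0; 0 0 0 0'; python3 -m pendant '0 0.07 0 0; 0 0 0 0';  python3 -m pendant '0 0.07 0 0; 0 0 0 0'
```

```text
time_s: 11.9
position: [0.5251, 0.0247, 0.0792]
orientation: [[0.028, 0.0, 1.0], [-1.0, -0.0, 0.028], [0.0, -1.0, 0.0]]
wrist_force: [-2.1, 0.1, -1.8]
opening: 0.0128
time_s: 12.1
position: [0.5251, 0.0246, 0.0791]
orientation: [[0.028, 0.001, 1.0], [-1.0, -0.0, 0.028], [0.0, -1.0, 0.001]]
wrist_force: [-3.8, 0.1, 3.9]
opening: 0.0128
time_s: 12.3
position: [0.5251, 0.0247, 0.0791]
orientation: [[0.028, 0.001, 1.0], [-1.0, -0.0, 0.028], [0.0, -1.0, 0.001]]
wrist_force: [-5.7, 1.2, 7.1]
opening: 0.0124
```

Block bottomed at TCP z 0.0791 (predicted 0.079). Release and lift.

```bash
python3 -m pendant '0 -0.1 0 0; 0 0 0 0; 0 0 0 0; 0 0 0 0; 0 0 0 0' 45; python3 -m pendant '0 -1 0 0; 0 -3 0 0; 0 -4 0 0; 0 -4 0 0; 0 -4 0 0; 0 0 0 0' ; python3 look.py side 200 110 150 115 5 s5
```

```text
time_s: 12.8
position: [0.5251, 0.0245, 0.078]
orientation: [[0.028, 0.0, 1.0], [-1.0, -0.0, 0.028], [0.0, -1.0, 0.0]]
wrist_force: [0.4, -0.9, -0.3]
opening: 0.0384
time_s: 13.4
position: [0.5282, 0.0244, 0.2469]
orientation: [[0.028, 0.015, 0.999], [-1.0, -0.001, 0.028], [0.001, -1.0, 0.015]]
wrist_force: [-0.0, 0.0, 0.4]
opening: 0.0387
jaw 1.61 [0.5282 0.0244 0.2469] [[0.028, 0.015, 0.999], [-1.0, -0.001, 0.028], [0.001, -1.0, 0.015]] [-0.   0.   0.4] [0.04 0.02 0.  ] [-3.5  1.5 80.5 -0.  97.2 -5.1] 0.0387 13.4
```

View pics/s5.png

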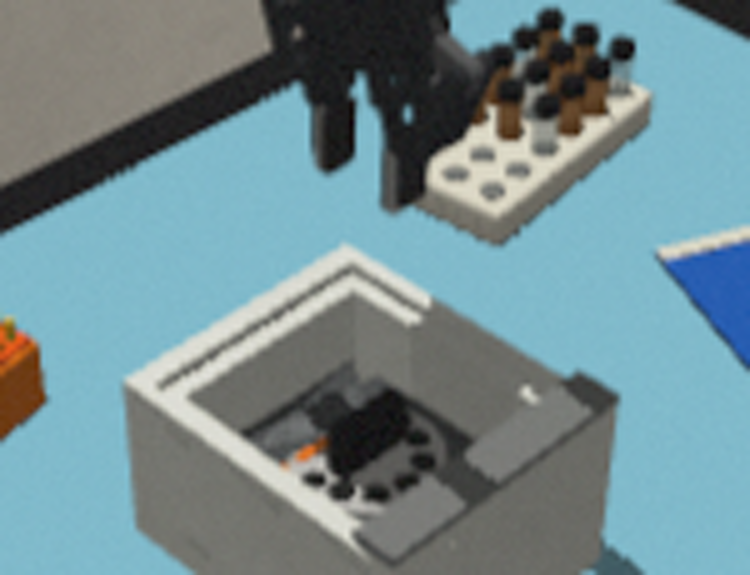

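```bash
python3 -m pendant '4.44 0 -0.71 0; 4.44 0 -0.71 0; 4.44 0 -0.71 0; 4.44 0 -0.71 0; 4.44 0 -0.71 0; 4.44 0 -0.71 0; 4.44 0 -0.71 0; 4.44 0 -0.71 0; 0 0 0 -0.1453; 0 0 0 -0.1453; 0 0 0 -0.1453; 0 0 0 -0.1453' 100; python3 -m pendant '0 1 0 -0.1453; 0 2 0 -0.1453; 0 3 0 -0.1453; 0 4 0 -0.1453; 0 3 0 0; 0 0 0 0; 0 0 0 0' 
python3 look.py side 310 100 110 100 6 s6
python3 look.py top 205 150 100 100 6 t6
```

```text
time_s: 14.65
position: [0.4776, -0.3319, 0.2365]
orientation: [[0.577, -0.002, 0.817], [-0.817, 0.002, 0.577], [-0.003, -1.0, -0.001]]
wrist_force: [-1.2, 0.3, 0.7]
opening: 0.0853
time_s: 15.35
position: [0.4777, -0.3317, 0.1075]
orientation: [[0.928, -0.002, 0.371], [-0.371, 0.002, 0.928], [-0.002, -1.0, 0.001]]
wrist_force: [0.5, -0.8, 1.2]
opening: 0.0855
jaw 68.2 [ 0.4777 -0.3317  0.1075] [[0.928, -0.002, 0.371], [-0.371, 0.002, 0.928], [-0.002, -1.0, 0.001]] [ 0.5 -0.8  1.2] [ 0.03  0.02 -0.01] [ -40.4   12.2   84.6   -0.    83.3 -108.5] 0.0855 15.35
jaw 68.2 [ 0.4787 -0.3325  0.1094] [[0.928, 0.001, 0.371], [-0.371, -0.001, 0.928], [0.001, -1.0, -0.001]] [-0.3  0.1  0.3] [ 0.05  0.04 -0.04] [ -40.4   12.2   84.4   -0.    83.3 -108.6] 0.0853 15.4
```

View pics/s6.png

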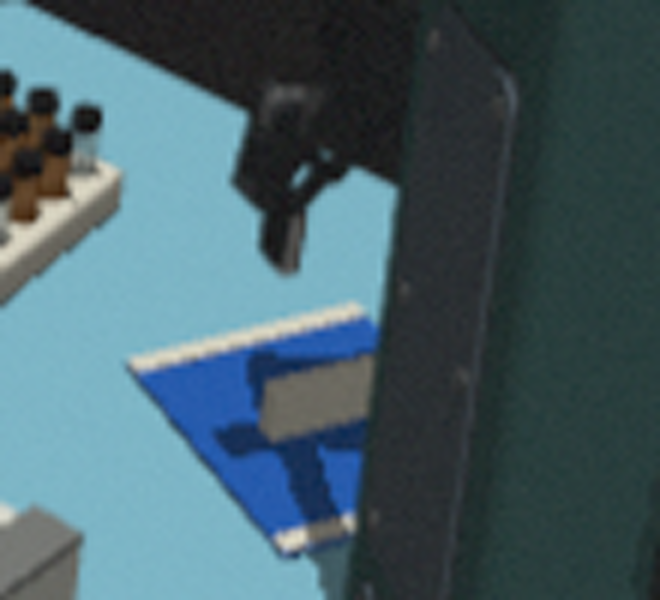

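View pics/t6.png

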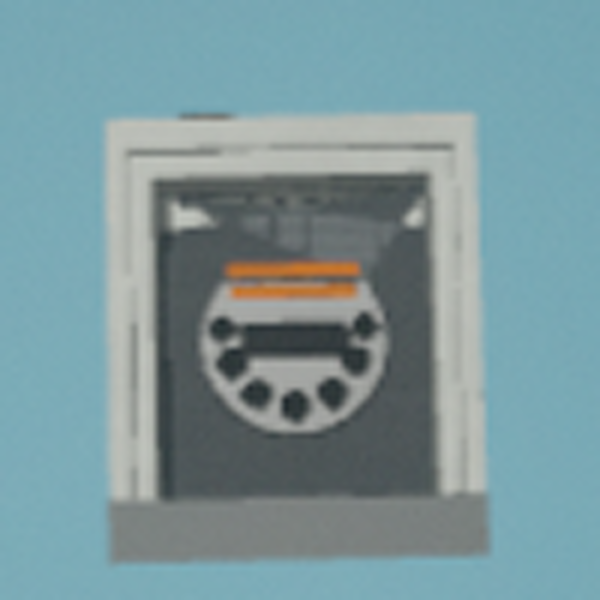

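The block sits home with both orange stripes parallel. Lowering over the handle, jaws at its ends.

```bash
python3 -m pendant '0.24 3 0.1 0; 0 3 0 0; 0 2 0 0; 0 1 0 0; 0 0.5 0 0; 0 0 0 0; 0 0 0 0'; python3 -m pendant '0 0.4 0 0; 0 0.4 0 0; 0 0.2 0 0; 0 0 0 0; 0 0 0 0'
python3 look.py side 310 100 110 100 6 s7
python3 look.py top 325 170 90 100 6 t7
```

```text
time_s: 16.15
position: [0.4819, -0.3329, 0.0151]
orientation: [[0.929, 0.003, 0.371], [-0.371, -0.002, 0.929], [0.003, -1.0, -0.001]]
wrist_force: [-0.2, 0.4, -0.1]
opening: 0.0854
time_s: 16.65
position: [0.4808, -0.332, 0.0031]
orientation: [[0.929, -0.0, 0.371], [-0.371, 0.0, 0.929], [-0.0, -1.0, -0.0]]
wrist_force: [0.4, -0.4, -0.2]
opening: 0.0853
jaw 68.21 [ 0.4808 -0.332   0.0031] [[0.929, -0.0, 0.371], [-0.371, 0.0, 0.929], [-0.0, -1.0, -0.0]] [ 0.4 -0.4 -0.2] [0.02 0.02 0.02] [ -40.2   17.9   90.3   -0.    71.8 -108.4] 0.0853 16.65
jaw 68.21 [ 0.4809 -0.3321  0.0032] [[0.929, 0.0, 0.371], [-0.371, -0.0, 0.929], [0.0, -1.0, -0.0]] [ 1.1 -0.2 -0. ] [ 0.03 -0.02 -0.03] [ -40.2   17.9   90.3   -0.    71.8 -108.4] 0.0853 16.7
```

View pics/s7.png

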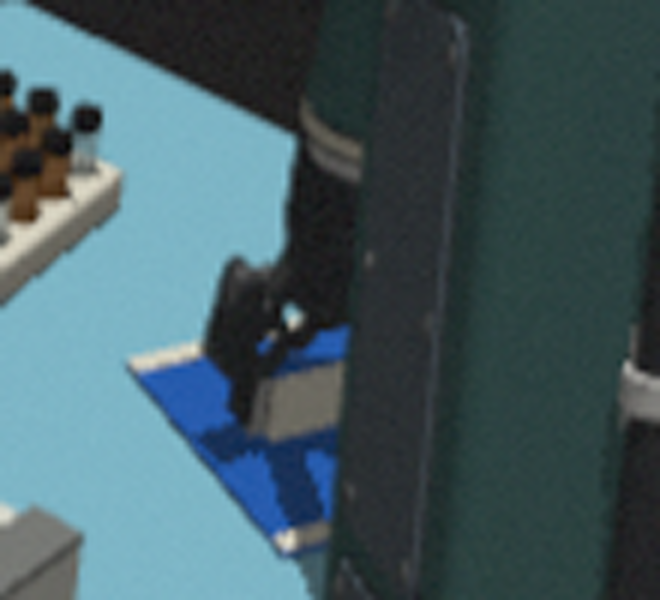

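View pics/t7.png

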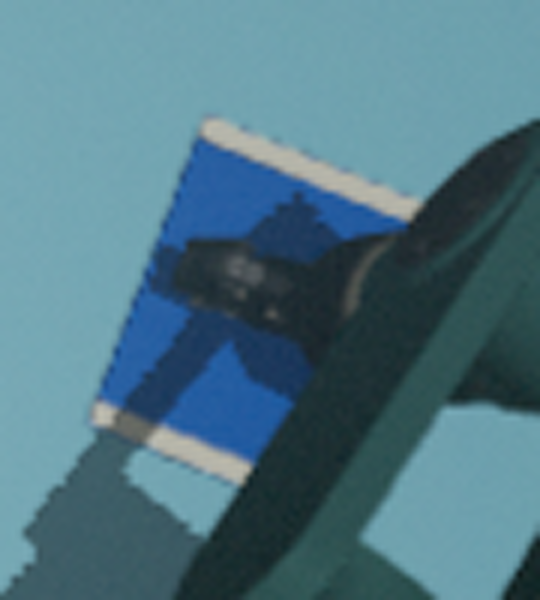

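Finger stands just off the handle's end, clear of the panel. Closing lightly.

```bash
python3 -m pendant '0 0.2 0 0; 0 0 0 0; 0 0 0 0; 0 0 0 0; 0 0 0 0; 0 0 0 0; 0 0 0 0' 50 30; python3 look.py; python3 -m pendant '0 -0.3 0 0; 0 -0.7 0 0; 0 -2 0 0; 0 -4 0 0; 0 -4 0 0; 0 -4 0 0; 0 -4 0 0; 0 0 0 0; 0 0 0 0';python3 look.py side 310 60 110 100 6 s8
```

```text
time_s: 17.45
position: [0.481, -0.3322, 0.0014]
orientation: [[0.929, 0.0, 0.371], [-0.371, -0.001, 0.929], [0.001, -1.0, -0.0]]
wrist_force: [0.3, -0.5, 0.9]
opening: 0.0696
jaw 68.21 [ 0.481  -0.3322  0.0014] [[0.929, 0.0, 0.371], [-0.371, -0.001, 0.929], [0.001, -1.0, -0.0]] [ 0.3 -0.5  0.9] [-0.16 -0.13  0.03] [ -40.2   18.1   90.3   -0.    71.6 -108.4] 0.0696 17.45
time_s: 18.35
position: [0.4811, -0.3322, 0.1925]
orientation: [[0.929, 0.002, 0.371], [-0.371, -0.002, 0.929], [0.002, -1.0, -0.001]]
wrist_force: [0.0, 0.8, -2.8]
opening: 0.0695
jaw 68.21 [ 0.4811 -0.3322  0.1925] [[0.929, 0.002, 0.371], [-0.371, -0.002, 0.929], [0.002, -1.0, -0.001]] [ 0.   0.8 -2.8] [ 0.03  0.04 -0.01] [ -40.2    9.9   77.5    0.    92.5 -108.4] 0.0695 18.35
```

View pics/s8.png

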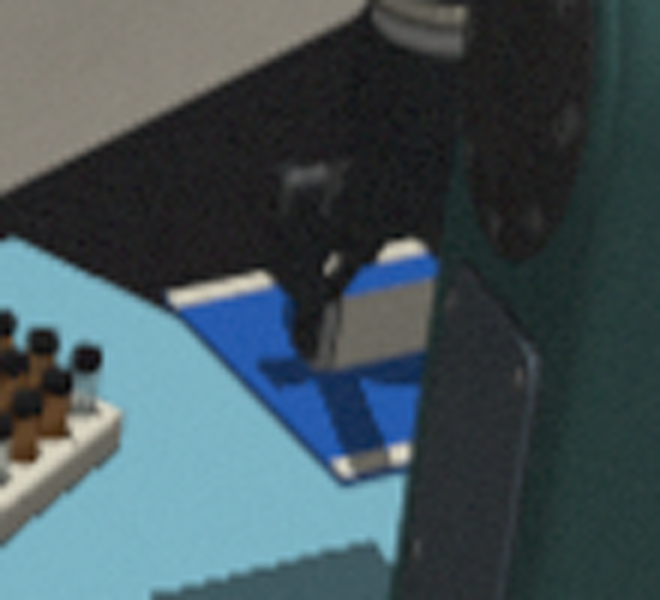

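```bash
python3 -m pendant '-1.387 0 1.585 0; -2.774 0 3.171 0; -2.774 0 3.171 0; -2.774 0 3.171 0; -2.774 0 3.171 0; -2.774 0 3.171 0; -2.774 0 3.171 0; -2.774 0 3.171 0; -2.774 0 3.171 0; -1.387 0 1.585 0; 0 0 0 -0.136; 0 0 0 -0.136'; python3 -m pendant '0 0 0 -0.136; 0 1.5 0 0; 0 1.5 0 0; 0 1.5 0 0; 0 0 0 0; 0 0 0 0'
python3 look.py side 210 100 200 150 4 s9
python3 look.py top 185 150 140 120 5 t9
```

```text
time_s: 19.6
position: [0.3531, 0.0266, 0.1885]
orientation: [[0.995, -0.005, 0.1], [-0.1, 0.0, 0.995], [-0.005, -1.0, -0.0]]
wrist_force: [-0.2, -0.4, -1.7]
opening: 0.0694
time_s: 20.2
position: [0.3538, 0.0257, 0.1446]
orientation: [[1.0, -0.004, -0.028], [0.028, 0.0, 1.0], [-0.004, -1.0, 0.0]]
wrist_force: [0.3, 0.4, -1.2]
opening: 0.0694
jaw 91.59 [0.3538 0.0257 0.1446] [[1.0, -0.004, -0.028], [0.028, 0.0, 1.0], [-0.004, -1.0, 0.0]] [ 0.3  0.4 -1.2] [0.01 0.03 0.02] [ -5.  -19.1 109.9  -0.   89.5 -96.6] 0.0694 20.2
jaw 91.58 [0.3545 0.0257 0.1456] [[1.0, -0.002, -0.028], [0.028, 0.0, 1.0], [-0.002, -1.0, 0.0]] [-0.3  0.  -1.4] [0.01 0.02 0.05] [ -5.  -19.1 109.8  -0.   89.4 -96.6] 0.0694 20.25
```

View pics/s9.png

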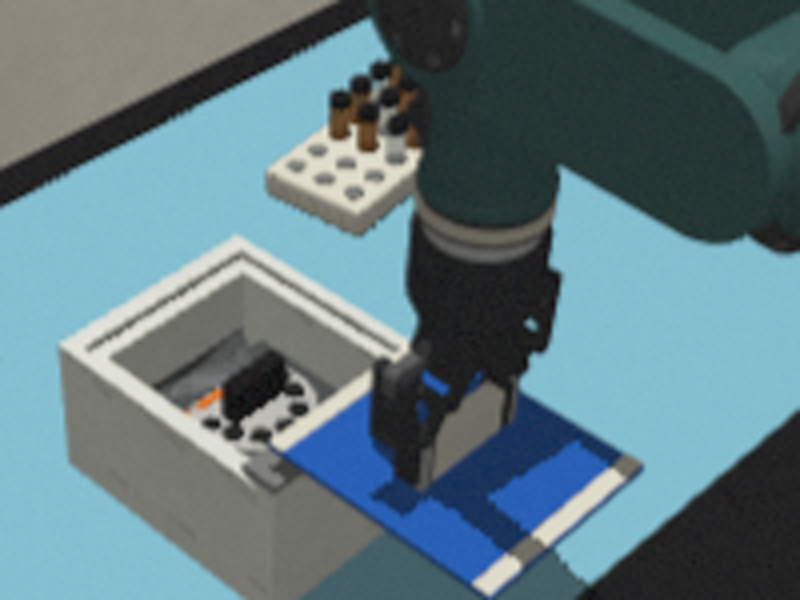

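View pics/t9.png

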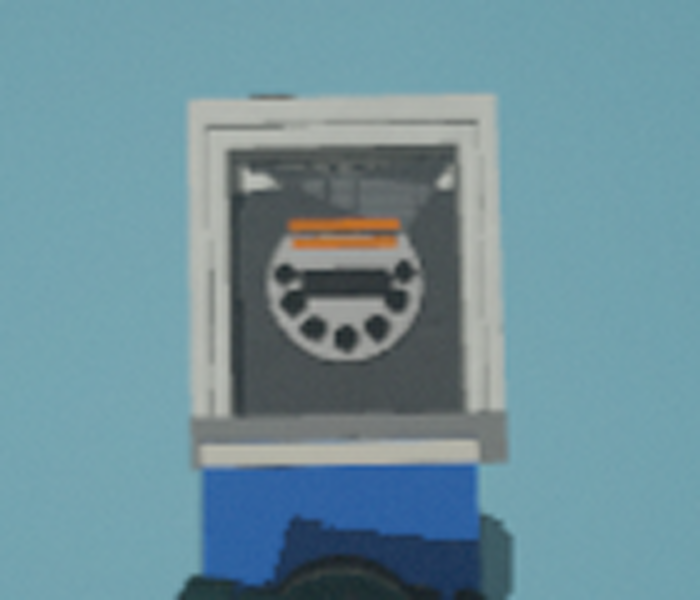

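```bash
python3 -m pendant '0 1 0 0; 0 0.6 0 0; 0 0 0 0'; python3 -m pendant '0 0.3 0 0; 0 0.3 0 0; 0 0 0 0';  python3 -m pendant '0 0.3 0 0; 0 0.3 0 0; 0 0 0 0'; python3 look.py side 210 100 200 150 4 s10
```

```text
time_s: 20.6
position: [0.3541, 0.0257, 0.1289]
orientation: [[1.0, -0.003, -0.028], [0.028, 0.0, 1.0], [-0.003, -1.0, 0.0]]
wrist_force: [0.0, -0.2, -2.4]
opening: 0.0696
time_s: 20.9
position: [0.3549, 0.0256, 0.1248]
orientation: [[1.0, 0.0, -0.028], [0.028, -0.0, 1.0], [0.0, -1.0, -0.0]]
wrist_force: [-1.9, -0.4, 2.1]
opening: 0.0697
time_s: 21.2
position: [0.3546, 0.0255, 0.1187]
orientation: [[1.0, -0.001, -0.028], [0.028, -0.0, 1.0], [-0.001, -1.0, -0.0]]
wrist_force: [-4.7, 0.2, 5.8]
opening: 0.0696
jaw 91.59 [0.3546 0.0255 0.1187] [[1.0, -0.001, -0.028], [0.028, -0.0, 1.0], [-0.001, -1.0, -0.0]] [-4.7  0.2  5.8] [0.01 0.42 0.02] [ -5.  -18.2 112.2  -0.   86.  -96.6] 0.0696 21.2
```

View pics/s10.png

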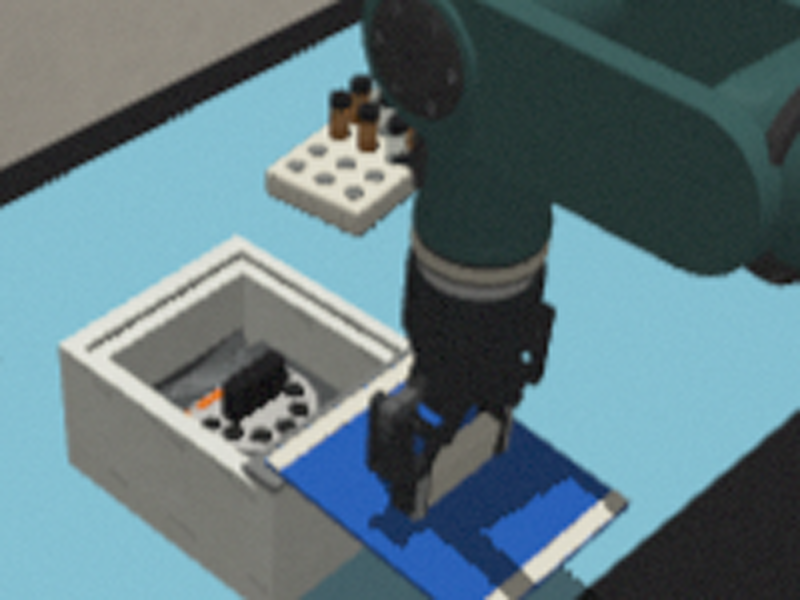

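```bash
python3 -m pendant '0 0.3 0 0; 0 0.3 0 0; 0 0 0 0'; python3 -m pendant '0 0.1 0 0; 0 0 0 0'; python3 look.py;  python3 -m pendant '0 -0.5 0 0; 0 -1 0 0; 0 -2 0 0; 0 -2 0 0; 0 -1 0 0; 0 0 0 0; 0 0 0 0'; python3 look.py side 210 100 200 150 4 s11
```

```text
time_s: 21.55
position: [0.354, 0.0255, 0.1124]
orientation: [[1.0, -0.002, -0.028], [0.028, -0.0, 1.0], [-0.002, -1.0, -0.0]]
wrist_force: [-6.3, -0.5, 4.0]
opening: 0.0695
time_s: 21.75
position: [0.354, 0.0255, 0.1116]
orientation: [[1.0, -0.002, -0.028], [0.028, -0.001, 1.0], [-0.002, -1.0, -0.0]]
wrist_force: [-6.9, 0.3, 4.1]
opening: 0.0698
jaw 91.59 [0.354  0.0255 0.1116] [[1.0, -0.002, -0.028], [0.028, -0.001, 1.0], [-0.002, -1.0, -0.0]] [-6.9  0.3  4.1] [-0.01  0.69  0.01] [ -5.  -17.9 112.9  -0.   85.2 -96.6] 0.0698 21.75
time_s: 22.45
position: [0.3549, 0.0256, 0.1757]
orientation: [[1.0, -0.0, -0.028], [0.028, -0.0, 1.0], [-0.0, -1.0, -0.0]]
wrist_force: [0.1, -0.8, -1.9]
opening: 0.0693
jaw 91.59 [0.3549 0.0256 0.1757] [[1.0, -0.0, -0.028], [0.028, -0.0, 1.0], [-0.0, -1.0, -0.0]] [ 0.1 -0.8 -1.9] [-0.   -0.02  0.  ] [ -5.  -19.9 106.9  -0.   93.  -96.6] 0.0693 22.45
```

View pics/s11.png

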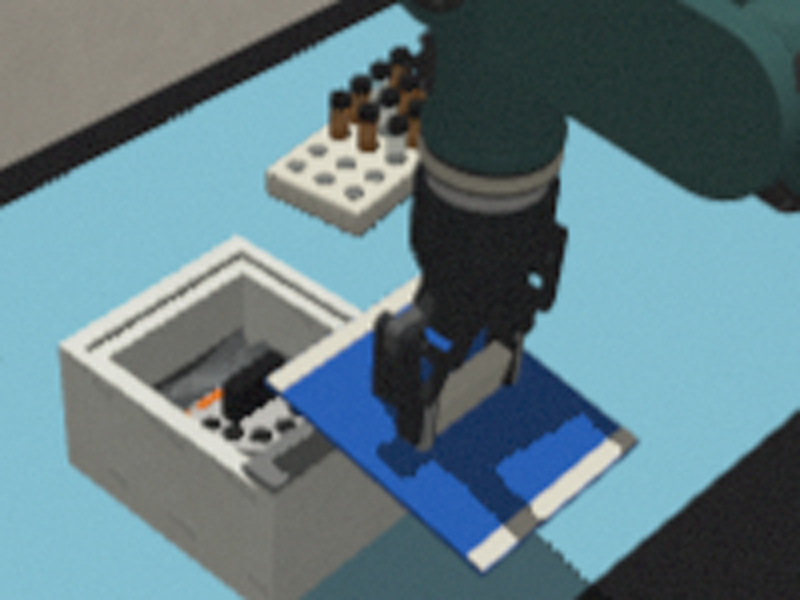

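```bash
python3 - <<'E'
from h import *
import pickle
d=pickle.load(open("last_side.pkl","rb"));K,P=d["camera_matrix"],np.array(d["pose"])
R=[]
for px in((277,195.5),(330.5,243)):
    v=P[:3,:3]@np.array([(px[0]-K[0][2])/K[0][0],(px[1]-K[1][2])/K[1][1],1]);o=P[:3,3]
    n=np.array([-.028,1,0]); t=(n@[.355,.0976,0]-n@o)/(n@v); R.append(o+t*v)
R=np.array(R);print(np.round(R*1000,1)); dd=R[0]-R[1];print(np.linalg.norm(dd),np.degrees(np.arctan2(dd[2],dd[0])))
E
```

```text
[[435.6  99.9 195. ]
 [273.5  95.3 161.6]]
0.16561199707052338 11.653589929901665
```

```bash
python3 -m pendant '1.5 0 -0.04 0; 3 0 -0.1 0; 4 0 -0.1 0; 4 0 -0.1 0; 4 0 -0.1 0; 2 0 0 0; 0.5 0 0 0; 0 1.5 0 0; 0 1 0 0; 0 0.5 0 0; 0 0 0 0; 0 0 0 0'; python3 look.py side 190 90 160 120 5 s12; python3 look.py top 185 140 140 120 5 t12
```

```text
time_s: 23.7
position: [0.5445, 0.0265, 0.1463]
orientation: [[1.0, 0.0, -0.028], [0.028, -0.0, 1.0], [0.0, -1.0, -0.0]]
wrist_force: [-0.0, 0.6, -1.7]
opening: 0.0692
jaw 91.59 [0.5445 0.0265 0.1463] [[1.0, 0.0, -0.028], [0.028, -0.0, 1.0], [0.0, -1.0, -0.0]] [-0.   0.6 -1.7] [ 0.    0.01 -0.07] [ -3.2   6.2  86.9  -0.   86.9 -94.8] 0.0692 23.7
jaw 91.59 [0.5449 0.0265 0.1468] [[1.0, 0.001, -0.028], [0.028, -0.0, 1.0], [0.001, -1.0, -0.0]] [-0.2 -0.1 -2.1] [-0.06  0.04  0.04] [ -3.2   6.2  86.9  -0.   86.9 -94.8] 0.0695 23.75
```

View pics/s12.png

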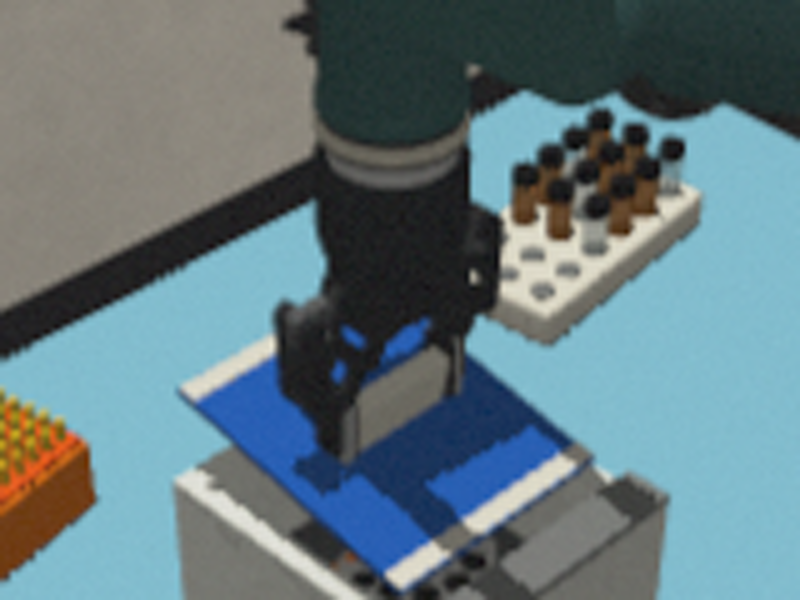

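View pics/t12.png

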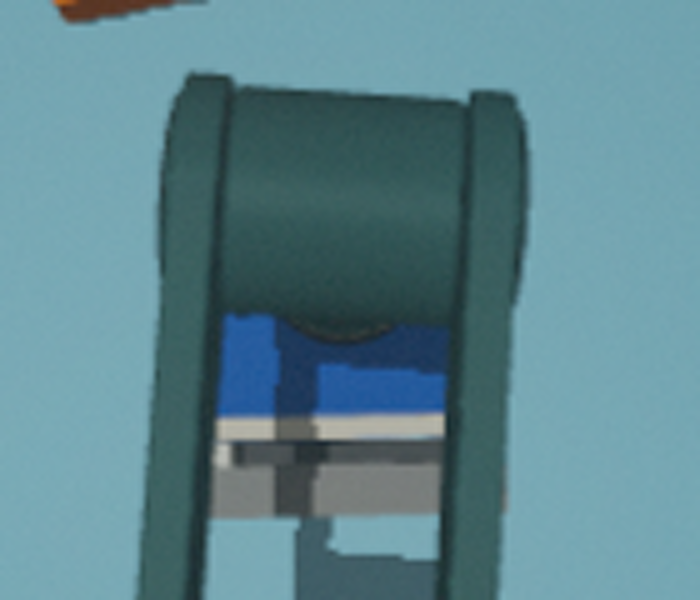

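```bash
python3 - <<'E'
from h import *
import pickle
d=pickle.load(open("last_top.pkl","rb"))
im=d["frame"][:,:,::-1]
b=(225,205,50,45);u=up(d,*b)
g=cv2.GaussianBlur(u,(0,0),3).astype(int)
col=g[:,(255-225)*F:(265-225)*F].mean(1); v=col.max(1)
for r in range(0,len(v),4): print(round((r+.5)/F-.5+205,1),col[r].astype(int).tolist(),end=' ')
print(); 
for row,z in((227.6,.130),(233,.125),(244,.125)): print(row,np.round(ray(d,[[258,row]],z)*1000,1))
ds=pickle.load(open("last_side.pkl","rb"));P=np.array(ds["pose"]);K=ds["camera_matrix"]
for px in((190+178/5,90+390/5),(190+398/5,90+592/5)):
    v=P[:3,:3]@np.array([(px[0]-K[0][2])/K[0][0],(px[1]-K[1][2])/K[1][1],1]);o=P[:3,3]
    n=np.array([-.028,1,0]); t=(n@[.545,.0985,0]-n@o)/(n@v); print(np.round((o+t*v)*1000,1))
E
```

```text
204.6 [58, 53, 37] 205.1 [59, 53, 37] 205.6 [60, 53, 37] 206.1 [62, 52, 36] 206.6 [64, 51, 34] 207.1 [68, 51, 32] 207.6 [72, 51, 30] 208.1 [78, 52, 28] 208.6 [84, 54, 28] 209.1 [89, 55, 29] 209.6 [90, 56, 29] 210.1 [90, 56, 29] 210.6 [90, 55, 29] 211.1 [89, 55, 29] 211.6 [90, 56, 29] 212.1 [93, 58, 30] 212.6 [102, 62, 31] 213.1 [118, 69, 32] 213.6 [138, 80, 34] 214.1 [154, 88, 35] 214.6 [158, 91, 36] 215.1 [157, 90, 36] 215.6 [157, 90, 36] 216.1 [157, 90, 37] 216.6 [157, 90, 37] 217.1 [156, 90, 36] 217.6 [156, 89, 35] 218.1 [156, 89, 34] 218.6 [155, 89, 34] 219.1 [155, 89, 34] 219.6 [155, 89, 34] 220.1 [155, 88, 33] 220.6 [155, 88, 32] 221.1 [155, 91, 39] 221.6 [156, 98, 57] 222.1 [157, 114, 85] 222.6 [159, 136, 119] 223.1 [162, 157, 149] 223.6 [164, 170, 168] 224.1 [165, 176, 176] 224.6 [165, 177, 178] 225.1 [166, 177, 177] 225.6 [167, 176, 176] 226.1 [168, 173, 170] 226.6 [166, 165, 158] 227.1 [149, 144, 134] 227.6 [115, 111, 101] 228.1 [87, 84, 75] 228.6 [78, 76, 68] 229.1 [80, 79, 71] 229.6 [82, 80, 72] 230.1 [82, 80, 72] 230.6 [82, 80, 73] 231.1 [85, 82, 75] 231.6 [90, 88, 81] 2
[... 187 characters left out ...]
5, 120] 236.6 [124, 125, 120] 237.1 [124, 125, 121] 237.6 [124, 126, 121] 238.1 [124, 126, 121] 238.6 [124, 126, 121] 239.1 [123, 126, 120] 239.6 [123, 125, 120] 240.1 [123, 125, 120] 240.6 [123, 125, 120] 241.1 [124, 126, 120] 241.6 [128, 129, 120] 242.1 [137, 136, 121] 242.6 [151, 146, 122] 243.1 [166, 158, 122] 243.6 [176, 165, 123] 244.1 [180, 169, 123] 244.6 [181, 170, 123] 245.1 [181, 170, 123] 245.6 [181, 170, 123] 246.1 [181, 170, 123] 246.6 [181, 170, 123] 247.1 [181, 170, 123] 247.6 [181, 170, 122] 248.1 [181, 170, 122] 248.6 [181, 170, 122] 249.1 [181, 170, 122] 
227.6 [[464.   13.6 130. ]]
233 [[449.5  13.4 125. ]]
244 [[420.3  13.2 125. ]]
[627.3 100.8 164.6]
[464.   96.2 130.3]
```

```bash
python3 -m pendant '-0.7 0 -0.08 0; 0 0.7 0 0; 0 0.6 0 0; 0 0 0 0; 0 0 0 0'; python3 -m pendant '0 0.2 0 0; 0 0.2 0 0; 0 0 0 0'; python3 look.py side 190 90 160 120 5 s13;python3 look.py top 185 140 140 120 5 t13
```

```text
time_s: 24.3
position: [0.5378, 0.0255, 0.1326]
orientation: [[1.0, -0.001, -0.028], [0.028, 0.0, 1.0], [-0.001, -1.0, 0.0]]
wrist_force: [-0.4, 0.2, -1.9]
opening: 0.0696
time_s: 24.6
position: [0.5379, 0.0255, 0.1288]
orientation: [[1.0, -0.001, -0.028], [0.028, -0.0, 1.0], [-0.001, -1.0, -0.0]]
wrist_force: [0.6, 0.1, -2.2]
opening: 0.0694
jaw 91.59 [0.5379 0.0255 0.1288] [[1.0, -0.001, -0.028], [0.028, -0.0, 1.0], [-0.001, -1.0, -0.0]] [ 0.6  0.1 -2.2] [ 0.01 -0.05  0.01] [ -3.3   6.   89.2  -0.   84.8 -94.9] 0.0694 24.6
jaw 91.59 [0.538  0.0255 0.129 ] [[1.0, -0.0, -0.028], [0.028, -0.0, 1.0], [-0.0, -1.0, -0.0]] [-0.2  0.  -1.8] [-0.02  0.03  0.  ] [ -3.3   6.   89.2  -0.   84.9 -94.9] 0.0694 24.65
```

View pics/s13.png

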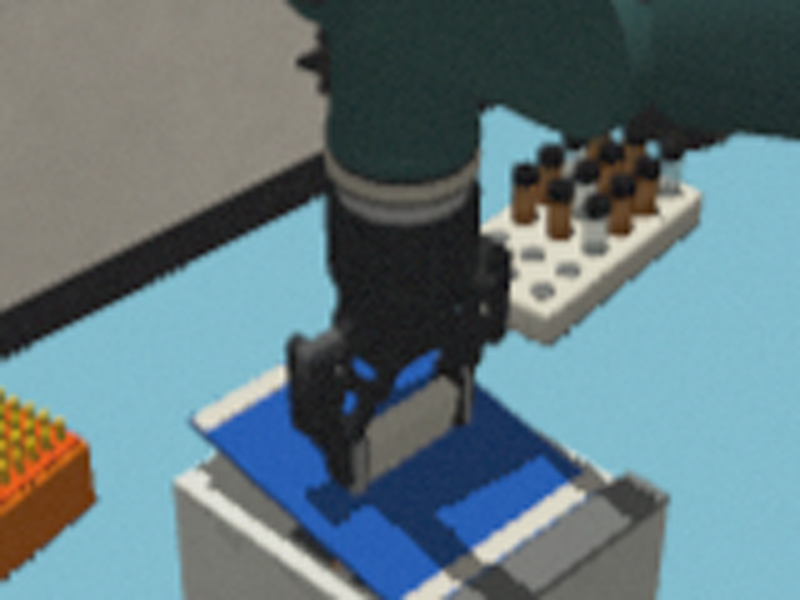

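View pics/t13.png

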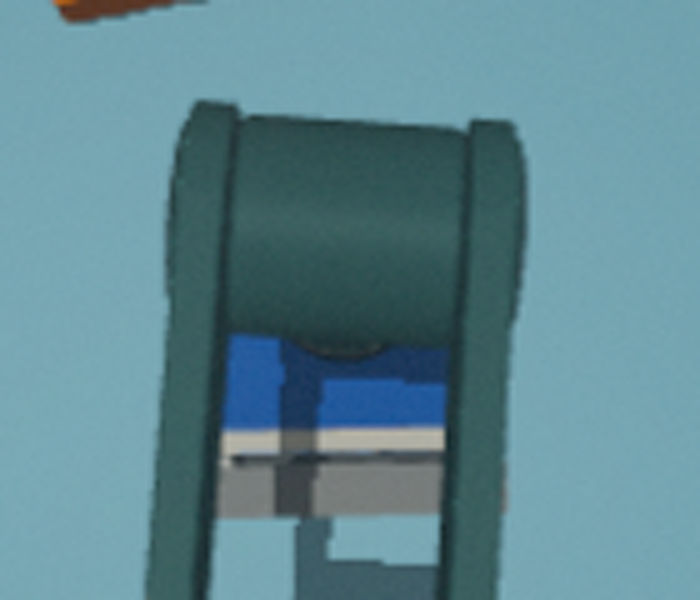

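Edge is just clear (+x) of the lip, about level with it. Lower to the ledge with force watch.

```bash
python3 -m pendant '0 0.2 0 0; 0 0 0 0'; python3 -m pendant '0 0.15 0 0; 0 0 0 0'; python3 -m pendant '0 0.15 0 0; 0 0 0 0'
```

```text
time_s: 24.9
position: [0.5379, 0.0255, 0.1269]
orientation: [[1.0, -0.0, -0.028], [0.028, -0.0, 1.0], [-0.0, -1.0, -0.0]]
wrist_force: [-0.8, -0.1, -2.0]
opening: 0.0696
time_s: 25.1
position: [0.5379, 0.0255, 0.1254]
orientation: [[1.0, -0.0, -0.028], [0.028, -0.0, 1.0], [-0.0, -1.0, -0.0]]
wrist_force: [-0.2, -0.6, -2.3]
opening: 0.0693
time_s: 25.3
position: [0.5379, 0.0255, 0.1239]
orientation: [[1.0, -0.0, -0.028], [0.028, -0.0, 1.0], [-0.0, -1.0, -0.0]]
wrist_force: [-1.0, -0.3, -2.3]
opening: 0.0692
```

```bash
python3 -m pendant '0 0.15 0 0; 0 0 0 0'; python3 -m pendant '0 0.15 0 0; 0 0 0 0'; python3 look.py side 190 90 160 120 5 s14
```

```text
time_s: 25.5
position: [0.5382, 0.0255, 0.1229]
orientation: [[1.0, 0.001, -0.028], [0.028, -0.0, 1.0], [0.001, -1.0, -0.0]]
wrist_force: [-0.3, 0.1, -1.5]
opening: 0.0698
time_s: 25.7
position: [0.5385, 0.0255, 0.1221]
orientation: [[1.0, 0.001, -0.028], [0.028, -0.0, 1.0], [0.001, -1.0, -0.0]]
wrist_force: [1.3, 1.2, 3.2]
opening: 0.0695
jaw 91.59 [0.5385 0.0255 0.1221] [[1.0, 0.001, -0.028], [0.028, -0.0, 1.0], [0.001, -1.0, -0.0]] [1.3 1.2 3.2] [-0.02  0.29  0.01] [ -3.3   6.3  89.7  -0.   84.  -94.9] 0.0695 25.7
```

View pics/s14.png

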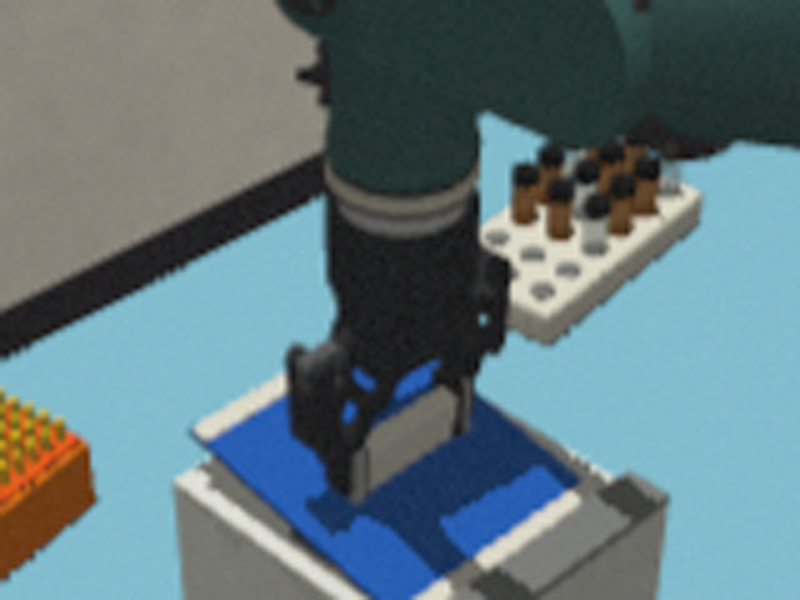

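Edge touches the ledge at the predicted height. Ease up 1 mm and slide it under the lip.

```bash
python3 -m pendant '0 -0.15 0 0; -0.4 0 0 0; -0.4 0 0 0; 0 0 0 0'; python3 -m pendant '-0.3 0 0 0; -0.2 0 0 0; 0 0 0 0'; python3 -m pendant '-0.15 0 0 0; 0 0 0 0';python3 look.py top 185 140 140 120 5 t15;python3 look.py side 190 90 160 120 5 s15
```

```text
time_s: 26.15
position: [0.5293, 0.0253, 0.1225]
orientation: [[1.0, -0.001, -0.028], [0.028, -0.0, 1.0], [-0.001, -1.0, -0.0]]
wrist_force: [-0.4, -0.3, -1.0]
opening: 0.0699
time_s: 26.45
position: [0.5245, 0.0251, 0.1226]
orientation: [[1.0, -0.001, -0.028], [0.028, -0.0, 1.0], [-0.001, -1.0, -0.0]]
wrist_force: [-0.9, -0.7, -0.8]
opening: 0.0695
time_s: 26.65
position: [0.5233, 0.0251, 0.1226]
orientation: [[1.0, -0.0, -0.028], [0.028, -0.0, 1.0], [-0.0, -1.0, -0.0]]
wrist_force: [0.7, -0.1, -1.1]
opening: 0.0693
jaw 91.59 [0.5233 0.0251 0.1226] [[1.0, -0.0, -0.028], [0.028, -0.0, 1.0], [-0.0, -1.0, -0.0]] [ 0.7 -0.1 -1.1] [-0.02 -0.01 -0.02] [ -3.5   4.4  91.6  -0.   84.  -95. ] 0.0693 26.65
jaw 91.59 [0.5233 0.0251 0.1226] [[1.0, -0.0, -0.028], [0.028, -0.0, 1.0], [-0.0, -1.0, -0.0]] [ 0.3 -0.1 -0.6] [-0.06  0.06 -0.02] [ -3.5   4.4  91.6  -0.   84.  -95. ] 0.0691 26.7
```

View pics/t15.png

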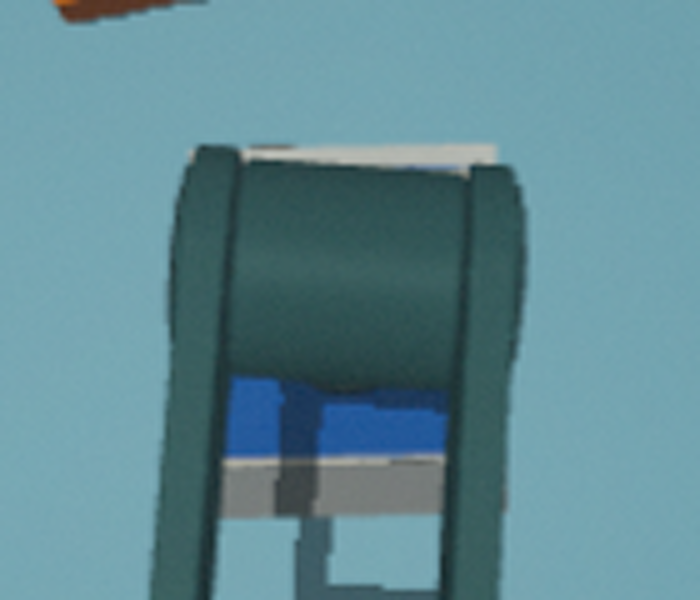

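View pics/s15.png

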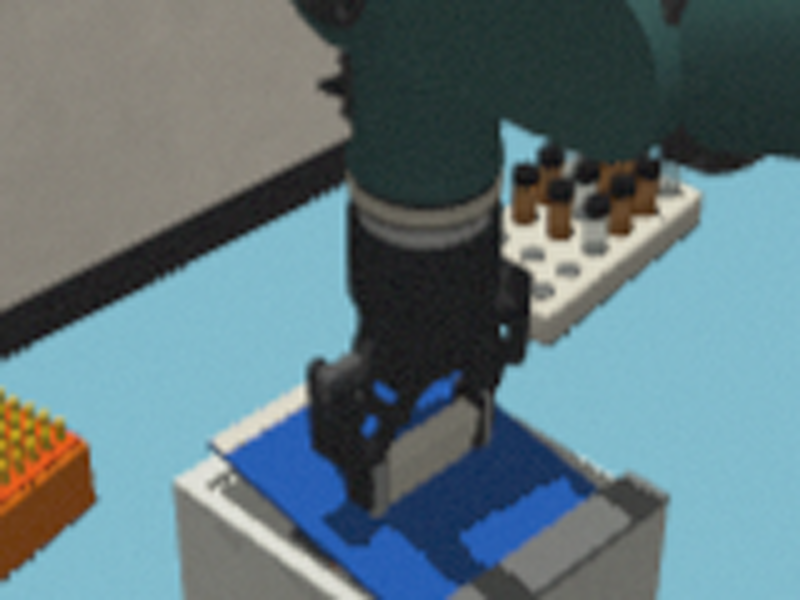

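The striped edge has gone under the lip (thin sliver left at row ~460). Slide on to the wall, watching force.

```bash
python3 -m pendant '-0.15 0 0 0; 0 0 0 0'; python3 -m pendant '-0.15 0 0 0; 0 0 0 0'; python3 -m pendant '-0.15 0 0 0; 0 0 0 0'
```

```text
time_s: 26.95
position: [0.5219, 0.025, 0.1226]
orientation: [[1.0, -0.0, -0.028], [0.028, -0.0, 1.0], [-0.0, -1.0, -0.0]]
wrist_force: [1.0, -0.1, -0.9]
opening: 0.0696
time_s: 27.15
position: [0.5203, 0.025, 0.1226]
orientation: [[1.0, -0.0, -0.028], [0.028, -0.0, 1.0], [-0.0, -1.0, -0.0]]
wrist_force: [-0.1, 0.3, -0.7]
opening: 0.07
time_s: 27.35
position: [0.5188, 0.025, 0.1226]
orientation: [[1.0, -0.0, -0.028], [0.028, -0.0, 1.0], [-0.0, -1.0, -0.0]]
wrist_force: [0.5, -0.3, -1.6]
opening: 0.0689
```

```bash
python3 -m pendant '-0.15 0 0 0; 0 0 0 0'; python3 -m pendant '-0.15 0 0 0; 0 0 0 0'
```

```text
time_s: 27.55
position: [0.5183, 0.025, 0.1231]
orientation: [[1.0, 0.003, -0.028], [0.028, 0.0, 1.0], [0.003, -1.0, -0.0]]
wrist_force: [3.4, -0.1, -2.0]
opening: 0.0693
time_s: 27.75
position: [0.5181, 0.025, 0.1236]
orientation: [[1.0, 0.006, -0.028], [0.028, 0.0, 1.0], [0.006, -1.0, -0.0]]
wrist_force: [6.4, 1.1, -2.1]
opening: 0.0694
```

```bash
python3 -m pendant '0.25 0 0 0; 0.05 0.2 0 0; 0.05 0.2 0 0; 0 0 0 0'; python3 -m pendant '0.1 0.2 0 0; 0.1 0.2 0 0; 0 0 0 0';  python3 look.py side 190 90 160 120 5 s16
```

```text
time_s: 28.15
position: [0.5202, 0.025, 0.1195]
orientation: [[1.0, 0.002, -0.028], [0.028, -0.0, 1.0], [0.002, -1.0, -0.0]]
wrist_force: [2.9, 1.0, 3.9]
opening: 0.0696
time_s: 28.45
position: [0.5222, 0.0251, 0.1148]
orientation: [[1.0, 0.001, -0.028], [0.028, -0.0, 1.0], [0.001, -1.0, -0.0]]
wrist_force: [4.5, 0.8, 4.5]
opening: 0.0696
jaw 91.58 [0.5222 0.0251 0.1148] [[1.0, 0.001, -0.028], [0.028, -0.0, 1.0], [0.001, -1.0, -0.0]] [4.5 0.8 4.5] [ 0.1  -0.25 -0.05] [ -3.5   4.5  92.5   0.   83.  -95.1] 0.0696 28.45
```

View pics/s16.png

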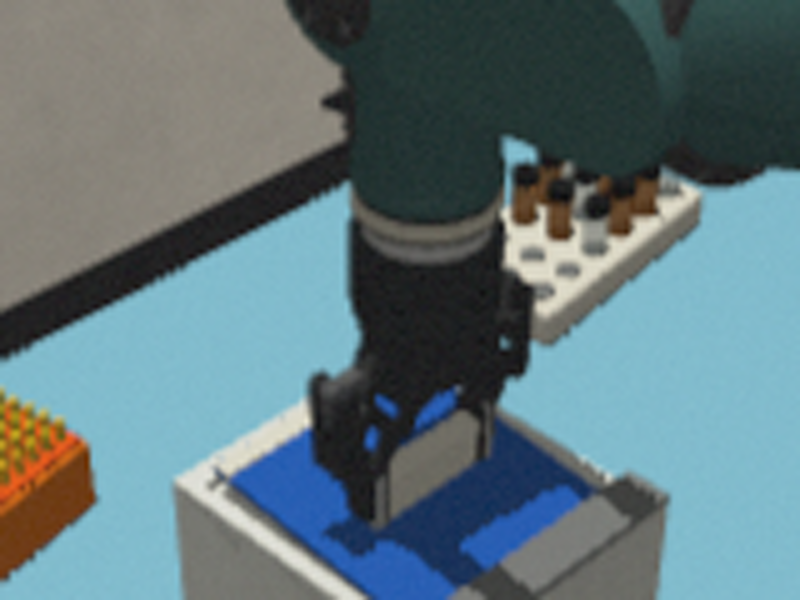

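```bash
python3 -m pendant '0.08 0.2 0 0; 0.08 0.15 0 0; 0 0 0 0';  python3 look.py side 190 90 160 120 5 s17
```

```text
time_s: 28.8
position: [0.5234, 0.0251, 0.1111]
orientation: [[1.0, 0.001, -0.028], [0.028, -0.0, 1.0], [0.001, -1.0, -0.0]]
wrist_force: [4.2, 1.1, 4.6]
opening: 0.0698
jaw 91.59 [0.5234 0.0251 0.1111] [[1.0, 0.001, -0.028], [0.028, -0.0, 1.0], [0.001, -1.0, -0.0]] [4.2 1.1 4.6] [ 0.12 -0.26 -0.08] [ -3.5   4.9  92.5  -0.   82.6 -95. ] 0.0698 28.8
```

View pics/s17.png

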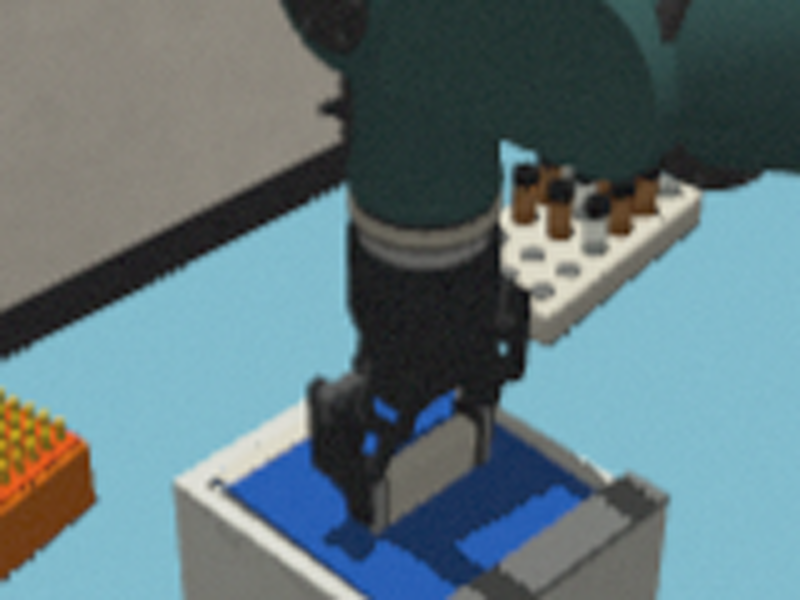

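```bash
python3 -m pendant '0.04 0.15 0 0; 0 0 0 0'; python3 -m pendant '0.04 0.15 0 0; 0 0 0 0'; python3 -m pendant '0 0.1 0 0; 0 0 0 0'; python3 look.py side 190 90 160 120 5 s18;python3 look.py top 185 140 140 120 5 t18
```

```text
time_s: 29.05
position: [0.5236, 0.025, 0.1096]
orientation: [[1.0, 0.0, -0.028], [0.028, -0.0, 1.0], [0.0, -1.0, -0.0]]
wrist_force: [4.5, 0.2, 3.9]
opening: 0.0698
time_s: 29.25
position: [0.5239, 0.0251, 0.108]
orientation: [[1.0, -0.0, -0.028], [0.028, -0.0, 1.0], [-0.0, -1.0, -0.0]]
wrist_force: [4.1, 0.5, 3.3]
opening: 0.0695
time_s: 29.45
position: [0.5239, 0.0251, 0.1071]
orientation: [[1.0, -0.0, -0.028], [0.028, -0.0, 1.0], [-0.0, -1.0, -0.0]]
wrist_force: [3.3, -0.1, 4.3]
opening: 0.0694
jaw 91.59 [0.5239 0.0251 0.1071] [[1.0, -0.0, -0.028], [0.028, -0.0, 1.0], [-0.0, -1.0, -0.0]] [ 3.3 -0.1  4.3] [-0.04 -0.28  0.02] [ -3.4   5.1  92.7  -0.   82.2 -95. ] 0.0694 29.45
jaw 91.59 [0.5239 0.025  0.1071] [[1.0, -0.0, -0.028], [0.028, -0.0, 1.0], [-0.0, -1.0, -0.0]] [4.3 0.1 5.1] [ 0.02 -0.23 -0.03] [ -3.5   5.1  92.7  -0.   82.2 -95. ] 0.0696 29.5
```

View pics/s18.png

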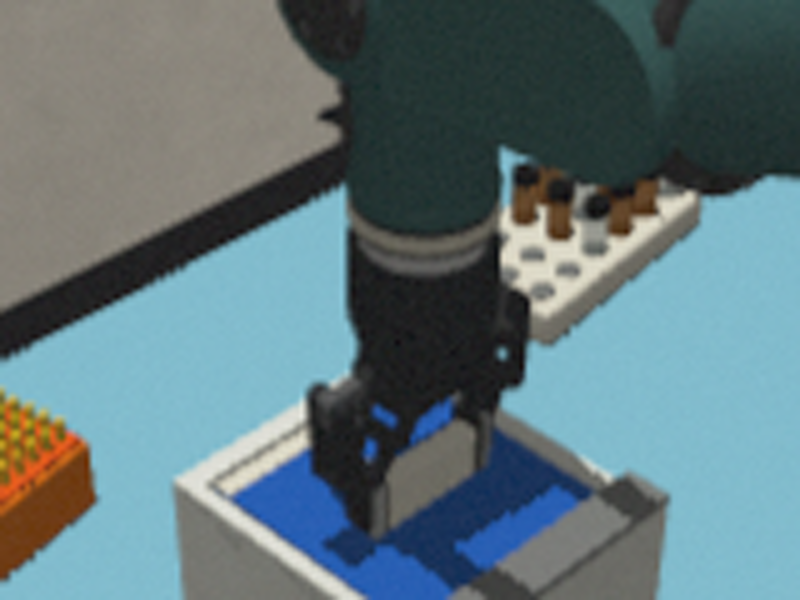

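View pics/t18.png

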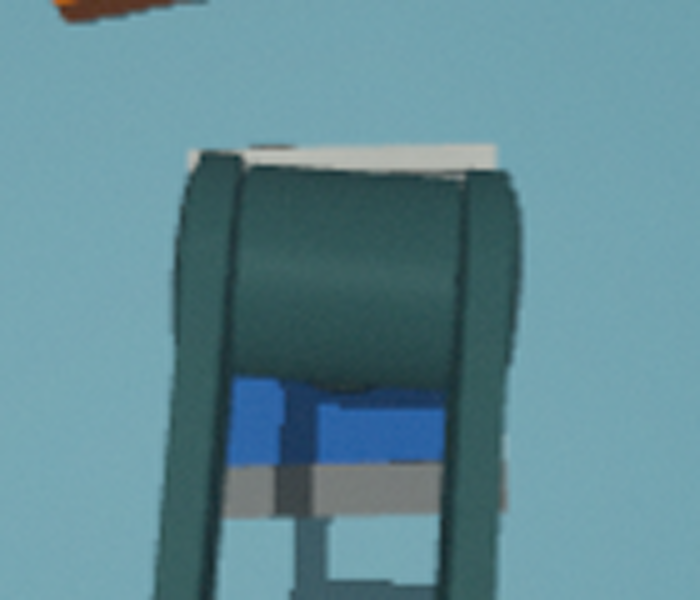

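Cover is inside the curbs and nearly flat; the lip-side stripe is hidden. Last millimetres.

```bash
python3 -m pendant '0 0.1 0 0; 0 0 0 0'; python3 -m pendant '0 0.1 0 0; 0 0 0 0'; python3 -m pendant '0 0.1 0 0; 0 0 0 0'
```

```text
time_s: 29.75
position: [0.5241, 0.0251, 0.1063]
orientation: [[1.0, 0.0, -0.028], [0.028, -0.0, 1.0], [0.0, -1.0, -0.0]]
wrist_force: [4.7, -0.2, 4.6]
opening: 0.0695
time_s: 29.95
position: [0.5241, 0.025, 0.1063]
orientation: [[1.0, 0.001, -0.028], [0.028, -0.0, 1.0], [0.001, -1.0, -0.0]]
wrist_force: [2.4, -0.3, 8.7]
opening: 0.0697
time_s: 30.15
position: [0.5241, 0.025, 0.1063]
orientation: [[1.0, 0.001, -0.028], [0.028, -0.0, 1.0], [0.001, -1.0, -0.0]]
wrist_force: [0.1, 0.1, 12.6]
opening: 0.0697
```

Firm seat contact at TCP z 0.1063. Relax the push, release, rise, and look.

```bash
python3 -m pendant '0 -0.2 0 0; 0 0 0 0; 0 0 0 0; 0 0 0 0; 0 0 0 0' 100; python3 look.py; python3 -m pendant '0 -0.5 0 0; 0 -1.5 0 0; 0 -3 0 0; 0 -4 0 0; 0 -4 0 0; 0 -3 0 0; 0 0 -4 0; 0 0 -4 0; 0 0 -4 0; 0 0 -4 0; 0 0 -4 0; 0 0 -4 0'; python3 -m pendant '0 0 -4 0; 0 0 -4 0; 0 0 0 0; 0 0 0 0;0 0 0 0'; python3 look.py side 190 120 160 120 5 s19;python3 look.py top 195 150 120 100 6 t19; python3 look.py top 0 0 512 384 1.5 t20
```

```text
time_s: 30.65
position: [0.5233, 0.0251, 0.1054]
orientation: [[1.0, -0.002, -0.028], [0.028, -0.0, 1.0], [-0.002, -1.0, 0.0]]
wrist_force: [-0.4, 0.2, -0.6]
opening: 0.0853
jaw 91.59 [0.5233 0.0251 0.1054] [[1.0, -0.002, -0.028], [0.028, -0.0, 1.0], [-0.002, -1.0, 0.0]] [-0.4  0.2 -0.6] [-0.02 -0.01  0.03] [ -3.4   5.2  92.8  -0.   82.1 -95. ] 0.0853 30.65
time_s: 31.85
position: [0.5304, -0.2164, 0.2667]
orientation: [[1.0, 0.001, -0.028], [0.028, -0.0, 1.0], [0.0, -1.0, -0.0]]
wrist_force: [-0.1, -0.7, -0.6]
opening: 0.0851
time_s: 32.35
position: [0.5329, -0.2939, 0.2665]
orientation: [[1.0, 0.0, -0.028], [0.028, 0.0, 1.0], [0.0, -1.0, 0.0]]
wrist_force: [-0.8, 0.5, 0.1]
opening: 0.0857
jaw 91.63 [ 0.5329 -0.2939  0.2665] [[1.0, 0.0, -0.028], [0.028, 0.0, 1.0], [0.0, -1.0, 0.0]] [-0.8  0.5  0.1] [ 0.02  0.02 -0.04] [ -34.2   12.4   66.2    0.   101.4 -125.9] 0.0857 32.35
jaw 91.67 [ 0.533  -0.2936  0.2667] [[1.0, 0.0, -0.029], [0.029, 0.0, 1.0], [0.0, -1.0, 0.0]] [-0.1 -0.1  0.1] [-0.05 -0.01 -0.  ] [ -34.2   12.3   66.2    0.   101.4 -125.9] 0.0851 32.4
jaw 91.69 [ 0.5331 -0.2935  0.2668] [[1.0, 0.001, -0.029], [0.029, -0.0, 1.0], [0.001, -1.0, -0.0]] [ 0.2 -0.8 -0.3] [ 0.03  0.02 -0.02] [ -34.2   12.3   66.3    0.   101.4 -125.9] 0.0856 32.45
```

View pics/s19.png

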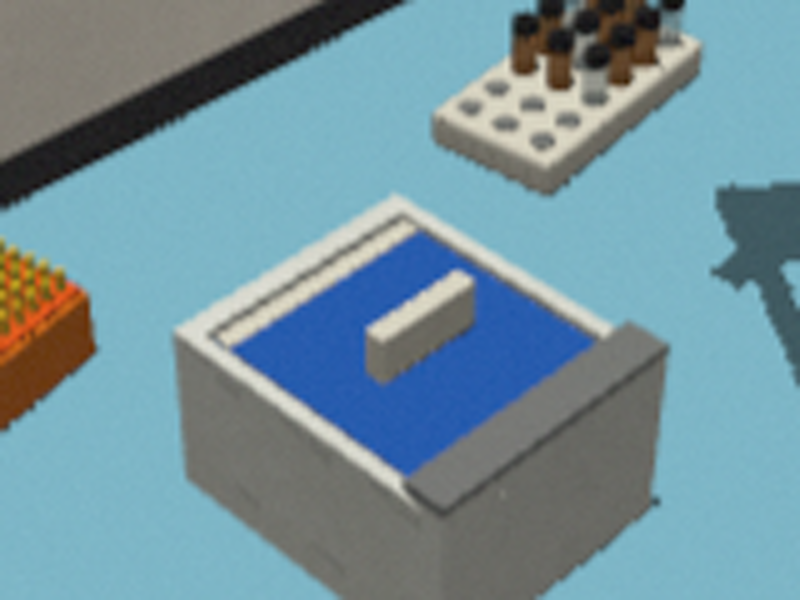

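View pics/t19.png

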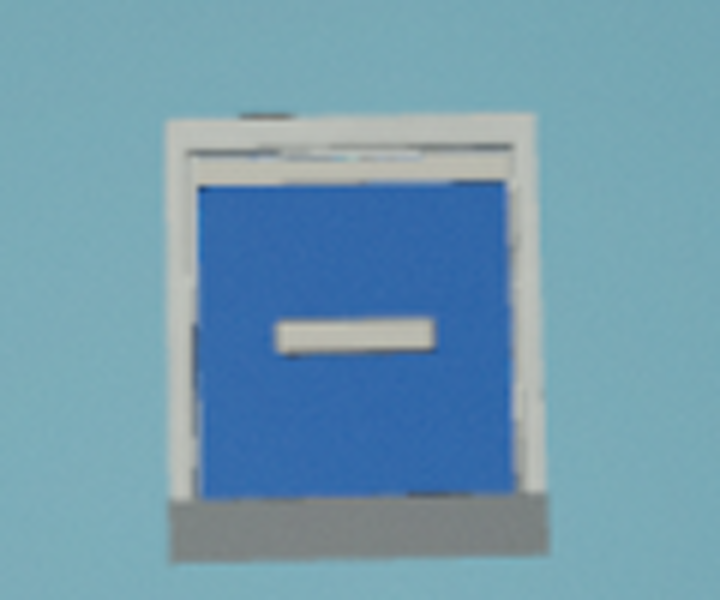

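View pics/t20.png

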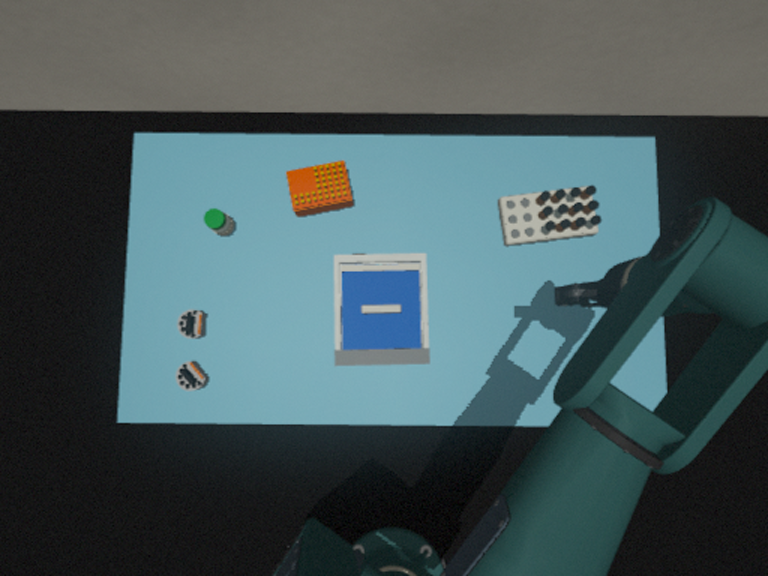

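The cover lies flat between the curbs with its lip-side stripe under the lip. The other items are where they were, and the robot is clear. Handing in.

```bash
python3 -c "
from workcell import bot
print(bot.close_job())"
```

```text
the job is handed in; nothing more can be done
None
```

I seated the largest vial block in the heater's pocket, closed the well with the blue cover, and handed the job in at about 32.5 s of the 72 s allowed. No verdict was reported.

- **Block:** I turned it about 91° and lowered it until it met the pocket floor at TCP z 0.0791 (I expected 0.079). The top view afterwards showed the two orange stripes parallel.
- **Cover:** The tool can't tilt, so I held the handle by its ends and tipped the panel about 11° by pressing one striped edge lightly on top of the lip. I then slid the other striped edge under the lip until it met the wall, and lowered the far edge. It stopped firmly at TCP z 0.1063 with about 13 N, the highest wrist-force reading of the job.
- **Last checks:** Both cameras showed the cover flat between the curbs with the lip-side stripe hidden. The tip box, rack, jar and small blocks looked undisturbed, and the open gripper was clear of everything.
- **Disagreements:** Height estimates of the tilted edge from the side camera and the arm model differed by about 4 mm, and so did the edge's forward position. I relied on contact forces for the final moves. The cover also seated about 1 mm lower than I predicted, which is within calibration error.

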